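# Latch the instrument case

### The job

The grey instrument case on the bench is shut but not latched. Swing the wire loop of its draw latch over the hook (the keeper) on the lid, pull it back gently until you feel it bear snugly on the hook, keep it there for half a second and let go; then push the red lever over, press it firmly flat with the fingertips and let go, so that the latch stays locked with the loop tight on the hook. Be gentle: draw the loop with about 5 N and press the lever with 10 to 20 N, and leave the other things on the bench where they are.

Things in the scene. Friction and masses are not known exactly. Their poses are not given: they have to be found in the camera images.
- case_top (a point): Grey case, 130 mm deep, 170 wide, 110 high, upright and fixed on the bench. The parting seam crosses its top: the shell is behind it, the hinged lid (50 mm deep) in front, on the robot's side. This point: middle of the seam, on the top face. Axes: x from the lid to the shell (away from the robot), y along the seam, z up.
- lid: The case's lid; origin on its hinge at the foot of the seam, 8 mm above the bench. Its rubber gasket holds its top about 7 mm open and pushes back on a pull at the keeper: firm up to 9 N, then 1 mm for each 3 N. The lid's x and z axes lean 0.06 rad from the case's while it stands ajar.
- hook_mark (a point): Nominal top of the keeper, a steel hook on the lid's top: a post 14 mm wide, 4 thick, 22 high (this point: middle of the post, at its top). Its lip reaches 4.5 mm forward (-x) of the post; under it is a slot 7.5 mm high, open to the front, above a 10 mm wide block 11 mm high that ends 25 mm in front of the post. Screwed on in slotted holes, it really stands up to 3 mm off along x: find it by feel.
- seat (a point): Nominal centre of the crossbar when it bears on the post's front face under the lip, 15 mm above the lid's top; axes are the lid's. The real seat is up to 3 mm off along x. The bar lies on the block when 2 mm lower and touches the lip when 1.5 mm higher. Passing in front of the lip it must be at least 8 mm before this point (-x); over the hook, at least 9 mm above it.
- lever: Red lever, 60 mm long, 18 wide, 5 thick, on a pin across the shell's top. It starts open, tipped towards the lid; to lock, swing it away from the lid (+x) until it lies flat on a rigid stop. Dead centre: 0.2 rad before flat. Friction 0.025 N m holds it where left (2 to 4 N at the loop); the gasket makes it up to 5 N at its end. Never over 25 N. Axes: x pin to free end, z out of the pressed face.
- lever_pin (a point): The lever's pin, its hinge axis along the case's y: 22 mm behind the seam, 16 mm above the case's top.
- lever_pad (a point): Grooved pad near the lever's free end, on the face that is pressed: 46 mm from the pin along the lever's x, 5 mm along its z. With the lever flat it is 21 mm above the case's top; locked means within 2.5 mm of that. Pressing it home takes a firm push of more than 8 N at the flat end stop.
- loop: Steel wire loop: two 4 mm wires 26 mm apart, hinged on the lever 13 mm from the pin (origin there), joined by a crossbar 50 mm away along -x. It starts raised and tilted up over the lid and stays where left; it swings in the case's x-z plane, and pulling it turns the lever. Unless drawn under the lip first, it rides off when the lever is swung. Held, it must not load the keeper over 9 N.
- loop_bar (a point): Centre of the loop's crossbar (round, 4 mm thick, 26 mm between the wires). Drawn snug means that it bears on the keeper's post with 2 to 9 N while held, on top of the lever's friction.
- loop_grip (a point): Centre of the loop's black grip: a roller 12 mm in diameter, 14 mm long along y, 16 mm beyond the crossbar (-x of the loop) and 6 mm above the loop's plane. Pinch its two flat ends (fingers closing along the case's y); it may turn between the fingers. Fingertips more than 10 mm below its centre may strike the wires or the lid.
- packet_orange: Bystander: an orange foil packet, 58 x 85 x 17 mm, lying; must not be moved.
- screw_jar: Bystander: a small white jar, 64 mm wide, 66 mm high; must not be moved.
- blue_box: Bystander: a blue cardboard box, about 60 mm cube; must not be moved.
- pliers: Bystander: pliers with blue grips, 175 mm long, lying; must not be moved.

How it is judged (in metres and radians):
On the way, in this order (a step that is already met when the one before it is completed fails the run):
1. the loop is over the keeper, drawn back under its lip, and bears on it with more than 2 N (x of loop_bar in the frame of seat between -0.005 and 0.0042 m and z of loop_bar in the frame of seat between -0.005 and 0.005 m and contact force between loop and lid above 2 N and contact force between the fingers and loop above 0.3 N), for 0.2 s.
2. the lever is flat and pressed home with more than 8 N (z of lever_pad in the frame of case_top below 0.0235 m and contact force between the fingers and lever above 8 N), for 0.1 s.
At the end, for the whole second after the job is handed in: The lever lies flat and at rest (its pad within 2.5 mm of its lowest place, that is less than 23.5 mm above the case's top); the loop's crossbar is hooked in the keeper (crossbar between 5 mm before and 4.2 mm behind the nominal seat, within 5 mm of its height) and pulls on it with more than 5 N (x of loop_bar in the frame of seat between -0.005 and 0.0042 m and z of loop_bar in the frame of seat between -0.005 and 0.005 m and z of lever_pad in the frame of case_top below 0.0235 m and contact force between loop and lid above 5 N and linear speed of lever below 0.01 m/s); the robot touches nothing.
It fails at once if while the fingers touch the loop, it pulls or presses on the keeper with more than 9 N (contact force between the fingers and loop above 0.3 N and contact force between loop and lid above 9 N).
It fails at once if the lever is pressed with more than 25 N (contact force between the fingers and lever above 25 N).
It fails at once if the orange packet, the white jar, the blue box or the pliers are moved more than 30 mm (distance of any of packet_orange, screw_jar, blue_box, pliers from where it was at the start of the episode above 0.03 m).
It also fails if it takes over 72 s, if anything falls off the work surface, if the arm or the gripper's body presses on something with over 40 N, if the wrist force passes 120 N, or if a joint passes its speed limit or range.

### The arm

A 6-joint arm with a two-finger parallel gripper is mounted at the origin on a cart in front of the work surface, level with it; the furniture and walls round the work are solid. World frame = base frame: x ahead of the robot, y to its left, z up, the work surface at z = 0. Lengths are in mm, angles in rad, forces in N, time in s.
With the tool pointing down it reaches from about 275 to 750 mm from the base axis. Payload 10.2 kg.
Tool frame: the origin (TCP) lies midway between the tips of the shut fingers; the grasp point (between the pads) lies r.pinch_z behind it (r.pinch_z is the distance from the TCP to the grasp point, in mm); y points along the fingers, z is the direction in which the jaws open and shut, and the axes are right-handed (so a half turn about y gives the same grasp; the last joint's range is limited). The gripper opens to 88 mm and grips with 3 to 60 N. Pads are 18 mm wide; open, the fingers measure 123 mm over their backs; the gripper's body (75 mm by 187 mm) begins 45 mm behind the grasp point.
Start: joints at [0.89, 0.313, 1.498, -0, 1.331, -0.223], TCP at [232.05, 470.939, 203.12] pointing down, gripper open.
Joint ranges: [-2.94, 2.94], [-0.97, 2.17], [0.19, 2.56], [-1.23, 4.37], [0.02, 3.11], [-2.88, 2.88]. Speed limits (rad/s): [2.39, 2.39, 3.01, 3.14, 3.14, 3.14].

### API

Orientations are given as a 3x3 rotation matrix whose columns are the frame's x, y, z axes.
In Python, from workcell import r gives the robot as it stands.
- The arm moves only by the shell command python3 -m crank 'ROWS' [FORCE]. ROWS is JSON, a list of rows, each an object of numbers: "grip": the opening in per cent of the stroke, from 0 (shut) to 100 (fully open); "dx", "dy", "dz": the shift along the tool's x, y, z in mm; "roll": the turn about the tool's y in rad. In form: [{"grip": .., "dx": .., "dy": .., "dz": .., "roll": ..}, ...]. A call has exactly 10 rows; each row shifts and turns the commanded pose from where the row before left it, along the tool's axes as they then stand; what a row does not reach is not made up. A row lasts 1/10 s, in which the tool goes at most 50 mm and 8.59 degrees, less where a joint would pass 70% of its speed; a pose out of reach is approached as far as the arm can. A call is refused whole if a number of a shift passes 50 or a number of a turn 0.15, either way. A call with a gripper value outside its range is refused whole. The fingers move at their own pace and stop on an object; FORCE is the grip in N (left out, the last holds). Time passes only in rows, so rows that do not move let the fingers close, or fill a call up. It gives the time, the measured TCP pose, the force and the opening at its end, in the units of the state.
- r.get_obs(): the state, without advancing time (a new reading comes with each control period).
- r.camera(name): name is "side" or "top" or "wrist"; returns a dict with "color" (400x640x3 uint8, red, green, blue), "fx", "fy", "cx", "cy" (pixels), "eye" and "attitude" of the camera in the world; the wrist camera has in their place "hand_eye" (4x4, takes a point from camera to tool coordinates, whose origin is the TCP and whose axes are the tool frame's). Camera axes: x right, y down, z forward; pixel columns grow to the right and rows downward; lengths in mm; the calibration is good to about 2 mm. A picture is of the moment at which its call begins: read the wrist's pose just before it. There is no depth.
- r.hand_in(): hands the job in, once; it reports no verdict.
The state is a dict: "t": time; "joint_positions": joint angles; "qd": joint speeds; "tau": joint torques, N m; "eef_pos": TCP position; "tcp_rot": TCP orientation; "force": force on the tool from outside, world axes, zero at the start; "moment": the same for the moment, N m; "grip_width": opening from 0.0 (shut) to 1.0 (fully open).
Only numpy, scipy, OpenCV 4.12 (cv2) and the standard library are available. Lean on these libraries where they do the work, as an engineer would, in place of code of your own. Each camera call takes 0.05 s, during which the arm holds its last target.

## Working session

There is one attempt and no reset: what is moved stays moved. The work goes in short steps, Python scripts to look and compute and a shell command to move; the robot and the scene stay as the last step left them, time stands still between calls to the robot, and variables do not carry over. Pictures are saved under pics/ and viewed, and the job is handed in when it is done.

```bash
ls; mkdir -p pics; python3 - <<'E'
from workcell import r
import cv2,numpy as np
o=r.get_obs(); print({k:np.round(v,3).tolist() for k,v in o.items()}); print(r.pinch_z)
for n in ["side","top","wrist"]:
    c=r.camera(n); cv2.imwrite(f"pics/{n}0.png",c["color"][:,:,::-1])
    print(n,{k:np.round(v,3).tolist() for k,v in c.items() if k!="color"})
E
```

```text
pics
{'t': 0.0, 'joint_positions': [0.89, 0.313, 1.498, 0.0, 1.331, -0.223], 'qd': [0.0, -0.001, 0.002, -0.0, 0.001, -0.002], 'tau': [-0.0, -40.22, -25.227, 0.069, 0.035, -0.0], 'eef_pos': [231.885, 470.712, 202.593], 'tcp_rot': [[0.897, -0.001, 0.442], [-0.442, -0.001, 0.897], [-0.0, -1.0, -0.001]], 'force': [-0.072, -0.08, -0.299], 'moment': [0.003, 0.004, -0.024], 'grip_width': 0.999}
18.700000000000003
side {'fx': 379.197, 'fy': 379.197, 'cx': 319.664, 'cy': 195.351, 'eye': [305.165, -1111.972, 757.058], 'attitude': [[0.983, -0.11, 0.149], [-0.185, -0.538, 0.823], [-0.01, -0.836, -0.549]]}
top {'fx': 492.933, 'fy': 492.933, 'cx': 315.013, 'cy': 196.784, 'eye': [289.599, -128.872, 1473.689], 'attitude': [[-0.022, -0.989, 0.147], [-1.0, 0.024, 0.012], [-0.015, -0.147, -0.989]]}
wrist {'fx': 280.749, 'fy': 280.749, 'cx': 317.447, 'cy': 201.316, 'hand_eye': [[0.0, 0.961, 0.277, -70.402], [-0.001, -0.277, 0.961, -181.359], [1.0, -0.001, 0.001, -0.14], [0.0, 0.0, 0.0, 1.0]]}
```

View pics/side0.png

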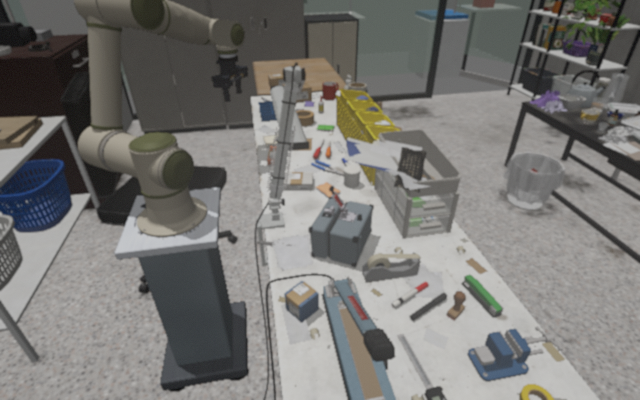

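View pics/top0.png

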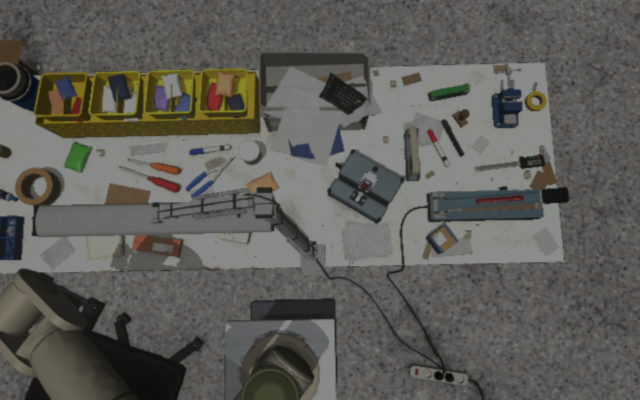

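View pics/wrist0.png

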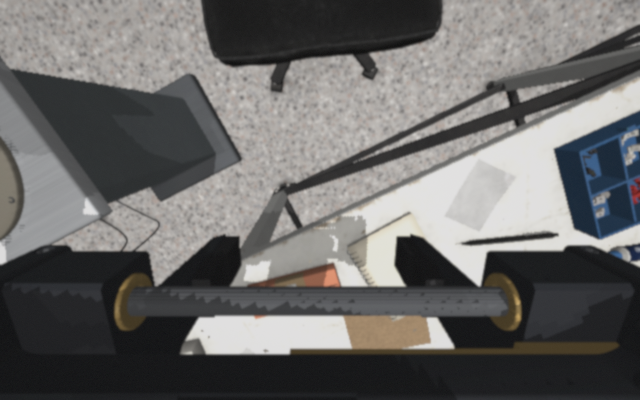

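```bash
python3 - <<'E'
import cv2
s=cv2.imread("pics/side0.png");t=cv2.imread("pics/top0.png")
cv2.imwrite("pics/z1.png",cv2.resize(s[40:270,230:400],None,fx=3.5,fy=2.6,interpolation=3)[:600])
cv2.imwrite("pics/z1.png",cv2.resize(s[50:270,225:395],None,fx=2.7,fy=2.7,interpolation=3))
cv2.imwrite("pics/z2.png",cv2.resize(t[140:230,315:415],None,fx=6.5,fy=6.5,interpolation=3))
E
```

```text
(no output)
```

View pics/z1.png

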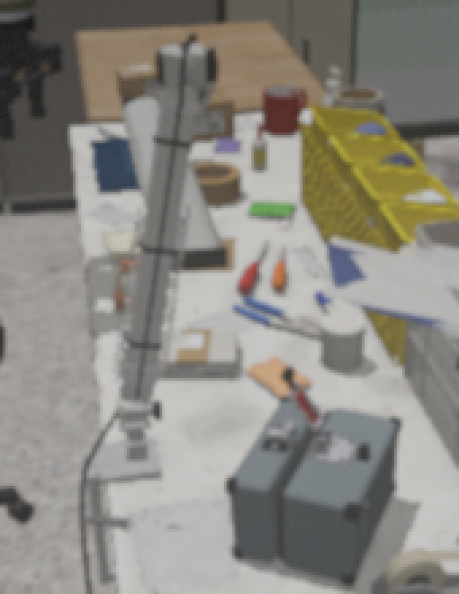

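View pics/z2.png

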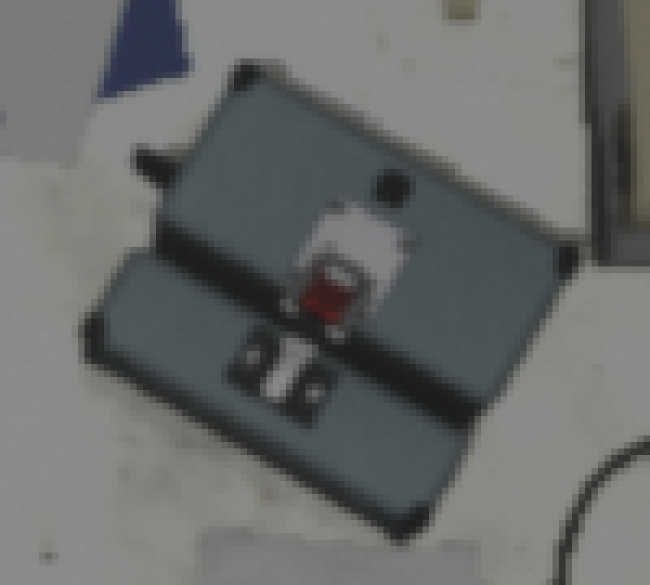

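```bash
cat > h.py <<'E'
import numpy as np
K={"side":dict(f=379.197,cx=319.664,cy=195.351,eye=[305.165,-1111.972,757.058],R=[[0.983,-0.11,0.149],[-0.185,-0.538,0.823],[-0.01,-0.836,-0.549]]),
"top":dict(f=492.933,cx=315.013,cy=196.784,eye=[289.599,-128.872,1473.689],R=[[-0.022,-0.989,0.147],[-1.0,0.024,0.012],[-0.015,-0.147,-0.989]])}
def wristK(obs):
    H=np.array([[0,.961,.277,-70.402],[-.001,-.277,.961,-181.359],[1,-.001,.001,-.14],[0,0,0,1.]])
    R=np.array(obs["tcp_rot"]);p=np.array(obs["eef_pos"])
    return dict(f=280.749,cx=317.447,cy=201.316,eye=p+R@H[:3,3],R=R@H[:3,:3])
def ray(c,u,v):
    if isinstance(c,str): c=K[c]
    d=np.array(c["R"])@np.array([(u-c["cx"])/c["f"],(v-c["cy"])/c["f"],1.])
    return np.array(c["eye"],float),d/np.linalg.norm(d)
def plane(c,u,v,z):
    e,d=ray(c,u,v); return e+d*(z-e[2])/d[2]
def tri(*obs):
    A=np.zeros((3,3));b=np.zeros(3)
    for c,u,v in obs:
        e,d=ray(c,u,v);P=np.eye(3)-np.outer(d,d);A+=P;b+=P@e
    x=np.linalg.solve(A,b)
    return x,[float(np.linalg.norm((np.eye(3)-np.outer(ray(c,u,v)[1],ray(c,u,v)[1]))@(x-ray(c,u,v)[0]))) for c,u,v in obs]
def proj(c,X):
    if isinstance(c,str): c=K[c]
    p=np.array(c["R"]).T@(np.array(X)-c["eye"]);return p[0]/p[2]*c["f"]+c["cx"],p[1]/p[2]*c["f"]+c["cy"]
E
python3 - <<'E'
from h import *
T=lambda x,y:(315+x/6.5,140+y/6.5)
for n,p in dict(bl=(245,72),br=(572,258),fl=(160,232),fr=(478,400),lfl=(92,335),lfr=(405,530)).items():
    print(n,plane("top",*T(*p),110).round(1))
S=lambda x,y:(225+x/2.7,50+y/2.7)
print("lamp base",plane("top",312,258,0),plane("side",*S(125,455),0))
print("lamp top",tri(("top",265,205),("side",*S(187,65))))
print("jar",plane("top",249,152,66), "packet",plane("top",263,183,17),"bluebox",plane("top",440,237,60))
E
```

```text
bl [ 620.6 -222.   110. ]
br [ 534.8 -360.2  110. ]
fl [ 550.6 -182.9  110. ]
fr [ 473.9 -317.   110. ]
lfl [ 506.2 -152.3  110. ]
lfr [ 418.8 -283.5  110. ]
lamp base [325.17434207 -98.00874413   0.        ] [326.52497792 -83.18450562   0.        ]
lamp top (array([430.68198368, -11.35338675, 449.74588245]), [3.7530137397598544, 3.7530137397597354])
jar [636.30182366  78.94582305  66.        ] packet [551.77609262  44.22625994  17.        ] bluebox [ 375.04819876 -465.97464834   60.        ]
```

```bash
python3 - <<'E'
from h import *
print(proj("top",[232,471,203]),proj("side",[232,471,203]),proj("top",[0,0,0]))
S=lambda x,y:(225+x/2.7,50+y/2.7)
for t in [(272,205),(272,218),(272,232),(36,206),(36,236)]:
  for s in [(140,105),(160,100),(180,265),(225,265)]:
    print(t,s,*[np.round(q,0) for q in tri(("top",*t),("side",*S(*s)))])
E
python3 - <<'E'
import cv2
s=cv2.imread("pics/side0.png");t=cv2.imread("pics/top0.png")
cv2.imwrite("pics/z3.png",cv2.resize(s[60:160,250:330],None,fx=6,fy=6,interpolation=3))
cv2.imwrite("pics/z4.png",cv2.resize(t[180:280,0:330],None,fx=2.4,fy=2.4,interpolation=3))
E
```

```text
(np.float64(87.46253308206784), np.float64(298.1446005066792)) (np.float64(234.31701154855733), np.float64(104.97489045250452)) (np.float64(280.0748696668039), np.float64(372.92276550148364))
(272, 205) (140, 105) [406. -22. 417.] [25. 25.]
(272, 205) (160, 100) [416. -22. 420.] [14. 14.]
(272, 205) (180, 265) [437.  -2. 214.] [21. 21.]
(272, 205) (225, 265) [465.  -2. 205.] [6. 6.]
(272, 218) (140, 105) [392. -22. 415.] [11. 11.]
(272, 218) (160, 100) [402. -22. 418.] [0. 0.]
(272, 218) (180, 265) [420.  -1. 211.] [4. 4.]
(272, 218) (225, 265) [448.  -3. 205.] [22. 22.]
(272, 232) (140, 105) [377. -22. 414.] [4. 4.]
(272, 232) (160, 100) [387. -23. 417.] [15. 15.]
(272, 232) (180, 265) [402.  -2. 211.] [14. 14.]
(272, 232) (225, 265) [429.  -5. 207.] [40. 40.]
(36, 206) (140, 105) [447. 609. 218.] [23. 23.]
(36, 206) (160, 100) [464. 607. 223.] [5. 5.]
(36, 206) (180, 265) [ 517.  863. -212.] [15. 15.]
(36, 206) (225, 265) [ 567.  870. -228.] [33. 33.]
(36, 236) (140, 105) [408. 606. 216.] [16. 16.]
(36, 236) (160, 100) [424. 600. 224.] [33. 33.]
(36, 236) (180, 265) [ 464.  852. -208.] [37. 37.]
(36, 236) (225, 265) [ 510.  839. -205.] [85. 85.]
```

View pics/z3.png

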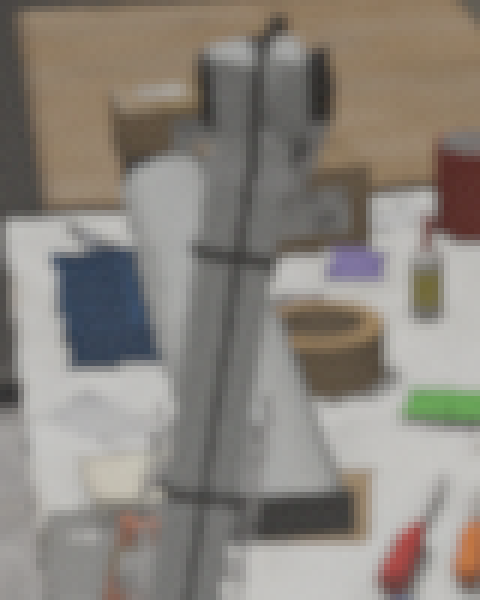

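View pics/z4.png

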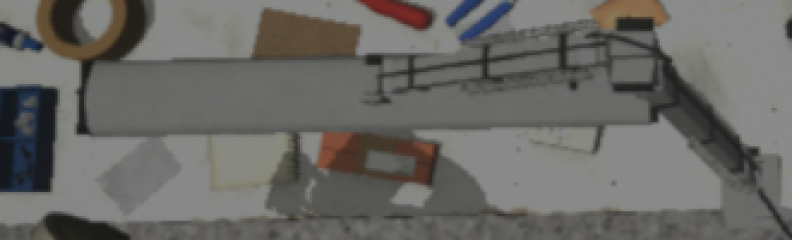

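```bash
python3 -m crank '[{"grip":100,"dx":23,"dy":-5,"dz":-36,"roll":0},{"grip":100,"dx":23,"dy":-5,"dz":-36,"roll":0},{"grip":100,"dx":23,"dy":-5,"dz":-36,"roll":0},{"grip":100,"dx":23,"dy":-5,"dz":-36,"roll":0},{"grip":100,"dx":23,"dy":-5,"dz":-36,"roll":0},{"grip":100,"dx":23,"dy":-5,"dz":-36,"roll":0},{"grip":100,"dx":23,"dy":-5,"dz":-36,"roll":0},{"grip":100,"dx":23,"dy":-5,"dz":-36,"roll":0},{"grip":100,"dx":23,"dy":-5,"dz":-36,"roll":0},{"grip":100,"dx":23,"dy":-5,"dz":-36,"roll":0}]'
```

```text
t: 1.15
eef_pos: [278.9, 44.9, 253.4]
tcp_rot: [[0.897, 0.001, 0.442], [-0.442, -0.0, 0.897], [0.001, -1.0, 0.0]]
force: [0.7, 0.1, 0.2]
grip_width: 1.0
```

```bash
python3 -m crank '[{"grip":100,"dx":13,"dy":0,"dz":-33,"roll":0},{"grip":100,"dx":13,"dy":0,"dz":-33,"roll":0},{"grip":100,"dx":13,"dy":0,"dz":-33,"roll":0},{"grip":100,"dx":13,"dy":0,"dz":-33,"roll":0},{"grip":100,"dx":13,"dy":0,"dz":-33,"roll":0},{"grip":100,"dx":28,"dy":0,"dz":0,"roll":0.02},{"grip":100,"dx":28,"dy":0,"dz":0,"roll":0.02},{"grip":100,"dx":28,"dy":0,"dz":0,"roll":0.02},{"grip":100,"dx":28,"dy":0,"dz":0,"roll":0.02},{"grip":100,"dx":28,"dy":0,"dz":0,"roll":0.02}]'
python3 - <<'E'
from workcell import r
import cv2
c=r.camera("wrist"); cv2.imwrite("pics/w1.png",c["color"][:,:,::-1])
E
```

```text
t: 2.15
eef_pos: [388.5, -197.6, 252.8]
tcp_rot: [[0.848, -0.0, 0.53], [-0.53, 0.0, 0.848], [-0.001, -1.0, 0.0]]
force: [-0.4, -0.2, 0.5]
grip_width: 0.998
```

View pics/w1.png

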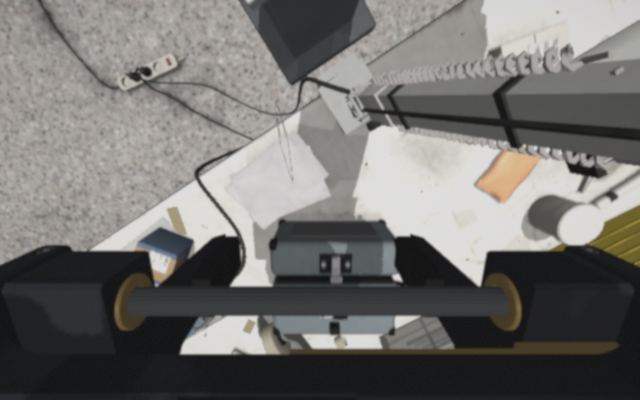

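```bash
python3 -m crank '[{"grip":100,"dx":20,"dy":0,"dz":0,"roll":0},{"grip":100,"dx":20,"dy":0,"dz":0,"roll":0},{"grip":100,"dx":20,"dy":0,"dz":0,"roll":0},{"grip":100,"dx":20,"dy":0,"dz":0,"roll":0},{"grip":100,"dx":20,"dy":0,"dz":0,"roll":0},{"grip":100,"dx":0,"dy":0,"dz":0,"roll":0},{"grip":100,"dx":0,"dy":0,"dz":0,"roll":0},{"grip":100,"dx":0,"dy":0,"dz":0,"roll":0},{"grip":100,"dx":0,"dy":0,"dz":0,"roll":0},{"grip":100,"dx":0,"dy":0,"dz":0,"roll":0}]'
python3 - <<'E'
from workcell import r
import cv2
c=r.camera("wrist"); i=c["color"][:,:,::-1]; cv2.imwrite("pics/w2.png",i)
cv2.imwrite("pics/w2z.png",cv2.resize(i[80:300,230:440],None,fx=2.7*1.4,fy=2.7,interpolation=3) if 0 else cv2.resize(i[100:295,220:430],None,fx=3,fy=3,interpolation=3))
E
```

```text
t: 3.2
eef_pos: [472.2, -249.9, 253.4]
tcp_rot: [[0.848, 0.0, 0.529], [-0.529, -0.0, 0.848], [0.0, -1.0, -0.0]]
force: [-0.0, 0.2, 0.8]
grip_width: 0.997
```

View pics/w2z.png

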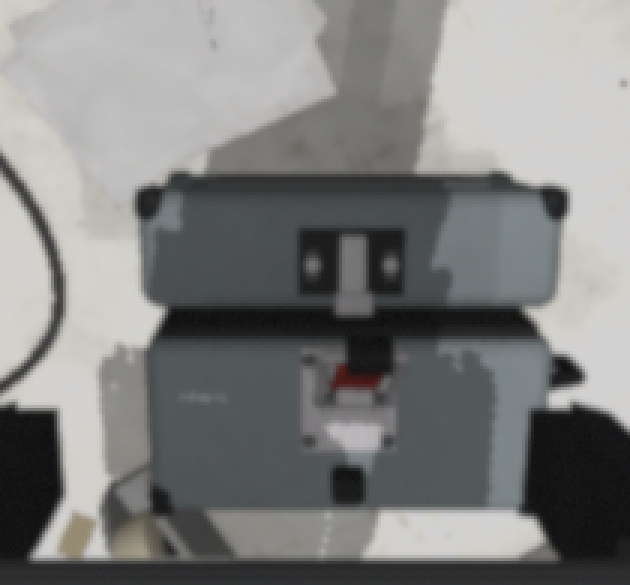

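```bash
cat >> h.py <<'E'
W2=wristK(dict(eef_pos=[472.2,-249.9,253.4],tcp_rot=[[.848,0,.53],[-.53,0,.848],[0,-1,0]]))
E
python3 - <<'E'
from h import *
S=lambda x,y:(225+x/2.7,50+y/2.7)
Z=lambda x,y:(220+x/3,100+y/3)
cx=np.array([.848,-.53,0]);cy=np.array([.53,.848,0])
X,e=tri((W2,*Z(371,353)),("side",*S(288,377)));print("grip",X,e)
def show(n,P): print(n,P.round(1),"cx",round(P@cx,1),"cy",round(P@cy,1))
show("grip",X)
for n,p,z in [("hooktop",(354,312),132),("hook base mid",(354,262),110),("lidfl",(145,187),110),("lidfr",(560,187),110),("lidbl",(145,303),110),("lidbr",(558,307),110),("shellfl",(150,340),110),("shellfr",(545,340),110),("shellbl",(150,508),110),("shellbr",(525,508),110),("plate tl",(303,350),111),("plate bl",(303,448),111)]:
    show(n,plane(W2,*Z(*p),z))
T=lambda x,y:(315+x/6.5,140+y/6.5)
for n,p in dict(bl=(245,72),br=(572,258),fl=(160,232),fr=(478,400),lfl=(92,335),lfr=(405,530)).items():
    show("top "+n,plane("top",*T(*p),110))
E
```

```text
grip [ 498.29911213 -237.80978196  188.76303715] [0.625004777687237, 0.6250047776871407]
grip [ 498.3 -237.8  188.8] cx 548.6 cy 62.4
hooktop [ 501.5 -240.7  132. ] cx 552.9 cy 61.7
hook base mid [ 490.3 -232.2  110. ] cx 538.8 cy 63.0
lidfl [ 422.1 -285.3  110. ] cx 509.1 cy -18.3
lidfr [ 506.9 -149.5  110. ] cx 509.1 cy 141.9
lidbl [ 460.3 -311.9  110. ] cx 555.7 cy -20.5
lidbr [ 549.7 -172.2  110. ] cx 557.4 cy 145.3
shellfl [ 474.2 -319.1  110. ] cx 571.3 cy -19.3
shellfr [ 559.4 -183.1  110. ] cx 571.4 cy 141.2
shellbl [ 537.1 -362.7  110. ] cx 647.7 cy -22.9
shellbr [ 622.9 -225.5  110. ] cx 647.8 cy 138.9
plate tl [ 510.5 -268.5  111. ] cx 575.3 cy 42.9
plate bl [ 547.6 -291.5  111. ] cx 618.9 cy 43.0
top bl [ 620.6 -222.   110. ] cx 643.9 cy 140.7
top br [ 534.8 -360.2  110. ] cx 644.4 cy -22.0
top fl [ 550.6 -182.9  110. ] cx 563.8 cy 136.7
top fr [ 473.9 -317.   110. ] cx 569.9 cy -17.6
top lfl [ 506.2 -152.3  110. ] cx 509.9 cy 139.2
top lfr [ 418.8 -283.5  110. ] cx 505.3 cy -18.4
```

```bash
python3 - <<'E'
from h import *
import cv2
i=cv2.imread("pics/w2.png"); cv2.imwrite("pics/w2zz.png",cv2.resize(i[165:260,305:380],None,fx=8,fy=6.3 and 8,interpolation=3)[:,:600][:760])
cv2.imwrite("pics/w2zz.png",cv2.resize(i[170:255,305:385],None,fx=7,fy=7,interpolation=3))
s=cv2.imread("pics/side0.png"); cv2.imwrite("pics/s0zz.png",cv2.resize(s[175:240,300:375],None,fx=8,fy=8,interpolation=3))
E
```

```text
(no output)
```

View pics/w2zz.png

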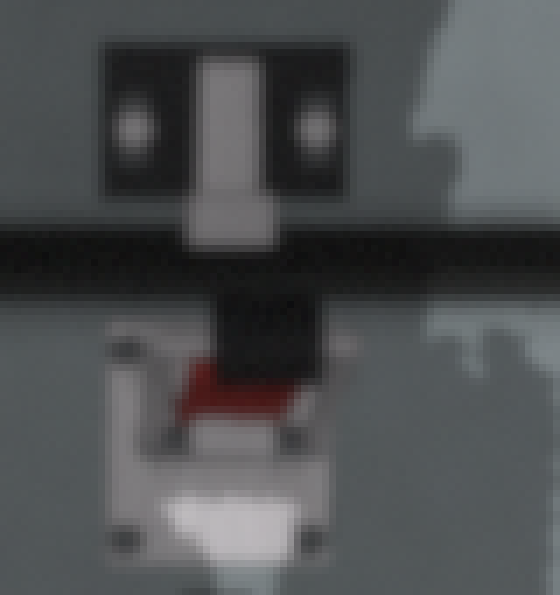

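View pics/s0zz.png

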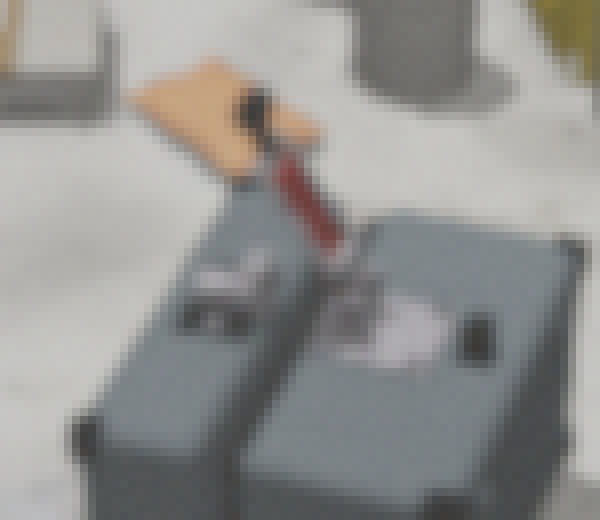

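```bash
python3 - <<'E'
from h import *
cx=np.array([.848,-.53,0]);cy=np.array([.53,.848,0])
Z=lambda x,y:(305+x/7,170+y/7)
S=lambda x,y:(300+x/8,175+y/8)
def show(n,P): print(n,P.round(1),"cx",round(P@cx,1),"cy",round(P@cy,1))
show("hook back top",plane(W2,*Z(232,250),131)); show("lip front bottom",plane(W2,*Z(232,195),127.5))
show("block front",plane(W2,*Z(230,57),120))
show("block front",plane(W2,*Z(230,57),109.5))
show("plate front",plane(W2,*Z(230,42),109)); show("plate back",plane(W2,*Z(230,197),109))
show("lid back",plane(W2,*Z(30,225),110)); show("shell",plane(W2,*Z(30,305),110))
print(tri((W2,*Z(270,335)),("side",*S(255,110))))
show("lever end top edge",plane("side",*S(285,160),180))
# side rays intersect with case plane cy=62
def cyplane(c,u,v,y):
    e,d=ray(c,u,v); t=(y-e@cy)/(d@cy); return e+t*d
for n,p in dict(grip=(255,110),leverend=(283,160),leverbase=(333,250),shk=(225,285)).items(): show("cyp "+n,cyplane("side",*S(*p),62))
show("pin row wrist? ",plane(W2,*Z(235,437),126))
E
```

```text
hook back top [ 503.6 -241.7  131. ] cx 555.2 cy 61.9
lip front bottom [ 496.7 -237.3  127.5] cx 547.0 cy 62.0
block front [ 478.6 -226.2  120. ] cx 525.7 cy 61.8
block front [ 480.8 -226.7  109.5] cx 527.8 cy 62.6
plate front [ 478.7 -225.4  109. ] cx 525.4 cy 62.6
plate back [ 501.9 -239.2  109. ] cx 552.4 cy 63.1
lid back [ 487.6 -270.9  110. ] cx 557.1 cy 28.7
shell [ 499.9 -278.7  110. ] cx 571.6 cy 28.6
(array([ 498.24214   , -237.73532441,  191.31800253]), [0.062454428659614716, 0.06245442865990838])
lever end top edge [ 505.5 -254.   180. ] cx 563.3 cy 52.5
cyp grip [ 498.2 -238.3  191.7] cx 548.7 cy 62.0
cyp leverend [ 507.2 -243.9  173.3] cx 559.3 cy 62.0
cyp leverbase [ 523.5 -254.1  139.5] cx 578.6 cy 62.0
cyp shk [ 488.9 -232.4  114. ] cx 537.7 cy 62.0
pin row wrist?  [ 533.8 -258.7  126. ] cx 589.8 cy 63.5
```

```bash
python3 -m crank '[{"grip":50,"dx":4,"dy":0,"dz":6,"roll":0},{"grip":50,"dx":4,"dy":0,"dz":6,"roll":0},{"grip":50,"dx":4,"dy":0,"dz":6,"roll":0},{"grip":50,"dx":3.7,"dy":0,"dz":6,"roll":0},{"grip":50,"dx":0,"dy":10,"dz":0,"roll":0},{"grip":50,"dx":0,"dy":10,"dz":0,"roll":0},{"grip":50,"dx":0,"dy":10,"dz":0,"roll":0},{"grip":50,"dx":0,"dy":10,"dz":0,"roll":0},{"grip":50,"dx":0,"dy":0,"dz":0,"roll":0},{"grip":50,"dx":0,"dy":0,"dz":0,"roll":0}]' 12
python3 - <<'E'
from workcell import r
import cv2
c=r.camera("wrist"); i=c["color"][:,:,::-1]; cv2.imwrite("pics/w3.png",i)
cv2.imwrite("pics/w3z.png",cv2.resize(i[100:300,220:440],None,fx=3,fy=3,interpolation=3))
E
```

```text
t: 4.25
eef_pos: [498.4, -238.2, 213.1]
tcp_rot: [[0.848, -0.0, 0.529], [-0.529, 0.0, 0.848], [-0.0, -1.0, -0.0]]
force: [0.4, -0.2, -0.2]
grip_width: 0.498
```

View pics/w3z.png

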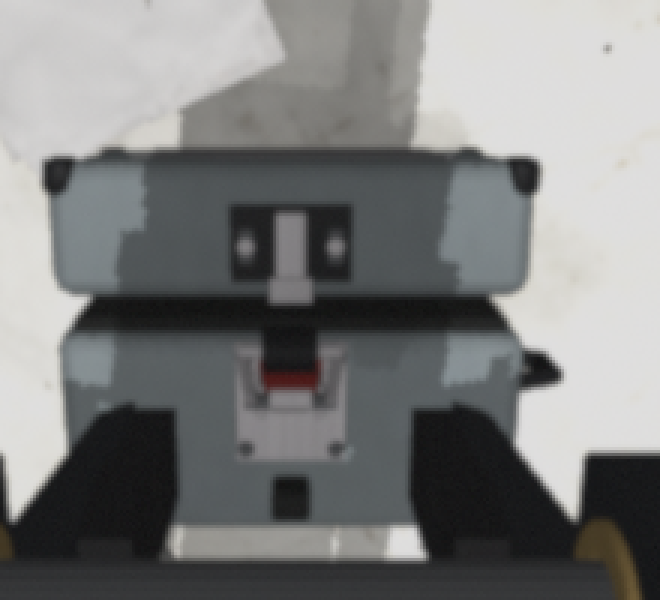

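```bash
python3 - <<'E'
from h import *
W3=wristK(dict(eef_pos=[498.4,-238.2,213.1],tcp_rot=[[.848,0,.53],[-.53,0,.848],[0,-1,0]]))
print(proj(W3,[498.2,-237.9,191.3]),"seen 317,215.7")
print(tri((W3,317,215.7),("side",331.9,188.7)),tri((W3,317,215.7),(W2,343.6,217.9)))
cx=np.array([.848,-.53,0])
Z=lambda x,y:(220+x/3,100+y/3)
for n,p,z in [("hook back",(291,305),131),("lip",(291,279),127.5),("blk",(291,211),120)]:
    print(n,plane(W3,*Z(*p),z)@cx)
E
```

```text
(np.float64(317.5584925379168), np.float64(215.78919913138222)) seen 317,215.7
(array([ 498.04359266, -238.16738766,  191.71037951]), [0.2406494787940102, 0.24064947879395526]) (array([ 496.20525796, -237.14971483,  197.09666875]), [0.018666898609709912, 0.0186668986097375])
hook back 554.7834314862996
lip 546.9437120532732
blk 525.8038378754972
```

```bash
python3 -m crank '[{"grip":50,"dx":0,"dy":8,"dz":0,"roll":0},{"grip":50,"dx":0,"dy":8,"dz":0,"roll":0},{"grip":50,"dx":0,"dy":8,"dz":0,"roll":0},{"grip":50,"dx":0,"dy":6,"dz":0,"roll":0},{"grip":50,"dx":0,"dy":0,"dz":0,"roll":0},{"grip":0,"dx":0,"dy":0,"dz":0,"roll":0},{"grip":0,"dx":0,"dy":0,"dz":0,"roll":0},{"grip":0,"dx":0,"dy":0,"dz":0,"roll":0},{"grip":0,"dx":0,"dy":0,"dz":0,"roll":0},{"grip":0,"dx":0,"dy":0,"dz":0,"roll":0}]' 12
python3 - <<'E'
from workcell import r
import cv2
c=r.camera("wrist"); i=c["color"][:,:,::-1]
cv2.imwrite("pics/w4z.png",cv2.resize(i[100:300,220:440],None,fx=3,fy=3,interpolation=3))
c=r.camera("side"); i=c["color"][:,:,::-1]
cv2.imwrite("pics/s4z.png",cv2.resize(i[150:250,280:400],None,fx=5,fy=5,interpolation=3))
print(r.get_obs()["force"],r.get_obs()["grip_width"])
E
```

```text
t: 5.3
eef_pos: [498.5, -238.1, 183.3]
tcp_rot: [[0.848, 0.0, 0.529], [-0.529, -0.0, 0.848], [0.0, -1.0, -0.0]]
force: [0.5, -0.2, 0.1]
grip_width: 0.071
[-0.52371361  0.293633   -0.24399422] 0.005629898532548186
```

View pics/w4z.png

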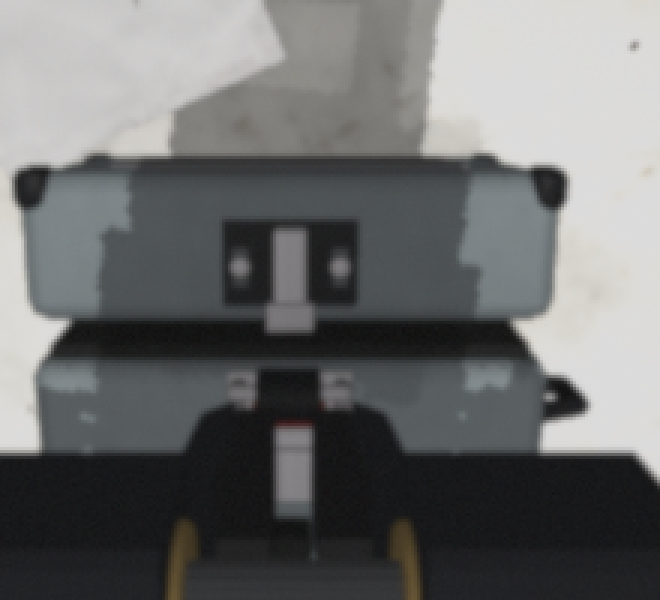

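View pics/s4z.png

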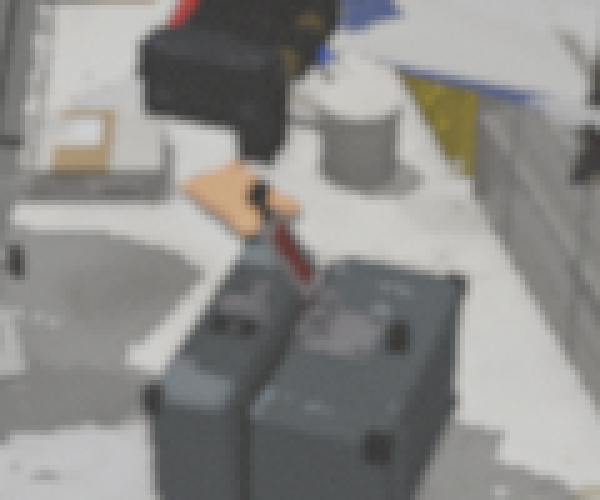

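```bash
python3 - <<'E'
from h import *
from workcell import r
o=r.get_obs();print(o["eef_pos"],o["t"])
P=np.array(o["eef_pos"])
print(proj("side",P),proj("side",P+[0,0,20]),proj("top",P), proj(wristK(o),P))
Z=lambda x,y:(220+x/3,100+y/3)
print(tri((wristK(o),*Z(290,392)),("side",280+260/5,150+193/5)))
c=r.camera("top");import cv2
i=c["color"][:,:,::-1];cv2.imwrite("pics/t4z.png",cv2.resize(i[130:240,305:425],None,fx=5,fy=5,interpolation=3))
c=r.camera("side");print(c["eye"],c["attitude"],c["fx"])
E
```

```text
[ 498.50085802 -238.09018566  183.18237284] 5.4
(np.float64(331.83452518524786), np.float64(191.1935403653194)) (np.float64(331.88945679210167), np.float64(185.12388300730217)) (np.float64(361.81807326107435), np.float64(189.41451945677122)) (np.float64(317.3870812833107), np.float64(226.552790201476))
(array([ 498.18812479, -238.25198101,  192.0026602 ]), [0.3718661968157496, 0.371866196815852])
[  305.16478723 -1111.97226872   757.05784492] [[ 0.98273181 -0.10957627  0.14910142]
 [-0.18476845 -0.53783485  0.82255352]
 [-0.00994041 -0.83589875 -0.54879365]] 379.19705073636953
```

View pics/t4z.png

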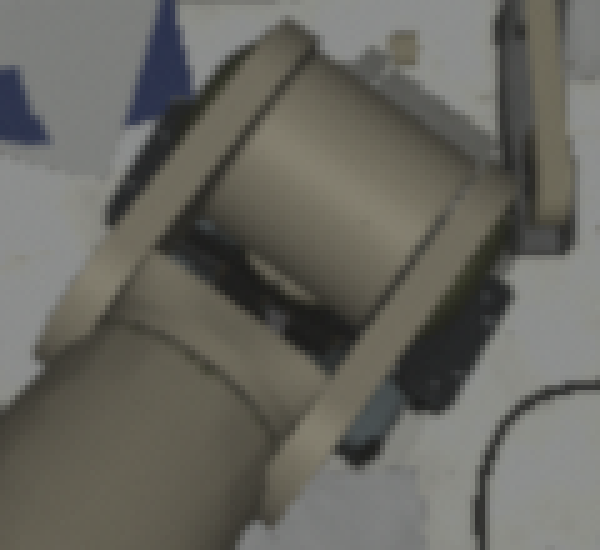

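```bash
python3 - <<'E'
from h import *
from workcell import r
import cv2
c=r.camera("side");i=c["color"][:,:,::-1];cv2.imwrite("pics/s5z.png",cv2.resize(i[140:215,290:375],None,fx=8,fy=8,interpolation=2))
c=r.camera("wrist");i=c["color"][:,:,::-1];cv2.imwrite("pics/w5z.png",cv2.resize(i[200:330,240:400],None,fx=4.6,fy=4.6,interpolation=2))
E
```

```text
(no output)
```

View pics/s5z.png

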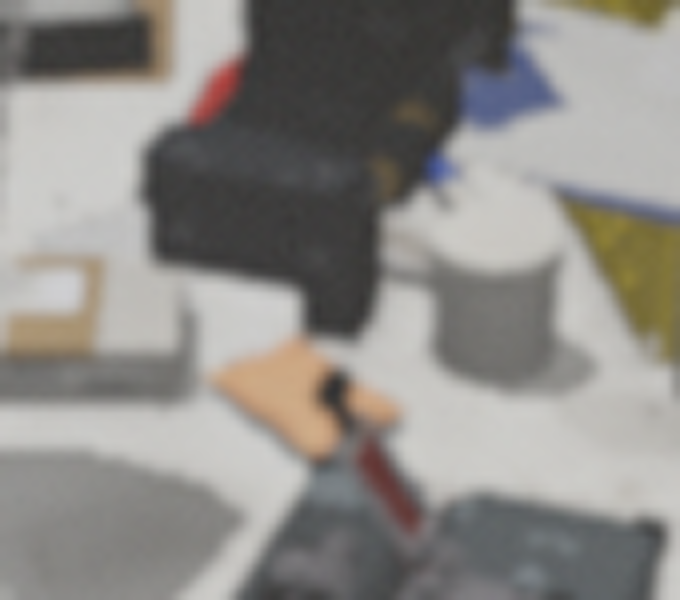

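View pics/w5z.png

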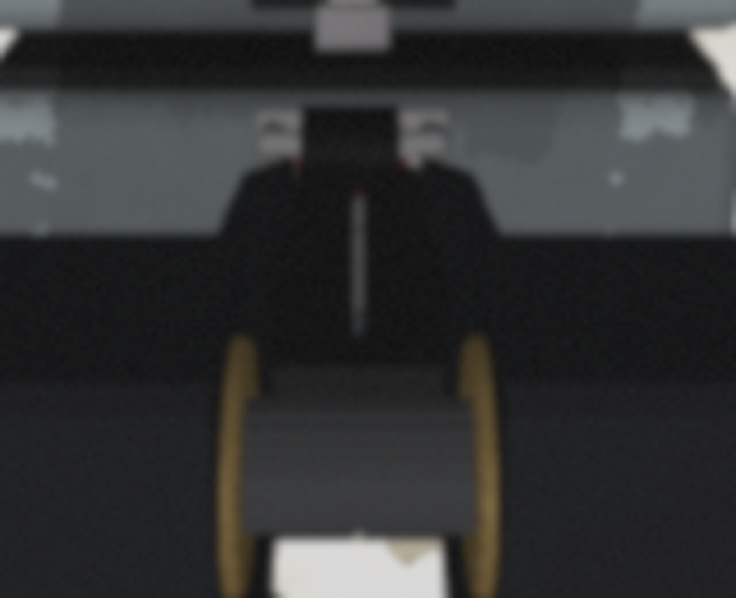

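```bash
python3 - <<'E'
from h import *
for p in [(620.6,-222,110),(534.8,-360.2,110),(418.8,-283.5,110),(506,-152,110)]:
    u,v=proj("side",p); print(p,u,v,"s0zz",(u-300)*8,(v-175)*8)
E
```

```text
(620.6, -222, 110) 370.4266136292252 204.52035126655127 s0zz 563.4129090338015 236.1628101324102
(534.8, -360.2, 110) 354.6905530596566 237.1867293440572 s0zz 437.524424477253 497.4938347524576
(418.8, -283.5, 110) 307.0384052035896 225.11213167044033 s0zz 56.30724162871684 400.8970533635227
(506, -152, 110) 328.1488885234916 196.12012880991202 s0zz 225.19110818793297 168.96103047929614
```

```bash
python3 -m crank '[{"grip":50,"dx":0,"dy":0,"dz":0,"roll":0},{"grip":50,"dx":0,"dy":0,"dz":0,"roll":0},{"grip":50,"dx":0,"dy":0,"dz":0,"roll":0},{"grip":50,"dx":0,"dy":4,"dz":0,"roll":0},{"grip":50,"dx":0,"dy":4,"dz":0,"roll":0},{"grip":50,"dx":0,"dy":4,"dz":0,"roll":0},{"grip":50,"dx":0,"dy":4,"dz":0,"roll":0},{"grip":50,"dx":0,"dy":4,"dz":0,"roll":0},{"grip":50,"dx":0,"dy":4,"dz":0,"roll":0},{"grip":50,"dx":0,"dy":0,"dz":0,"roll":0}]' 5
python3 - <<'E'
from h import *
from workcell import r
import cv2
c=r.camera("side");i=c["color"][:,:,::-1];cv2.imwrite("pics/s6z.png",cv2.resize(i[140:215,290:375],None,fx=8,fy=8,interpolation=2))
c=r.camera("wrist");i=c["color"][:,:,::-1];cv2.imwrite("pics/w6z.png",cv2.resize(i[200:330,240:400],None,fx=4.6,fy=4.6,interpolation=2))
E
```

```text
t: 6.6
eef_pos: [498.2, -237.9, 158.5]
tcp_rot: [[0.848, -0.001, 0.529], [-0.529, 0.001, 0.848], [-0.001, -1.0, 0.0]]
force: [-0.4, 0.1, 0.3]
grip_width: 0.498
```

View pics/s6z.png

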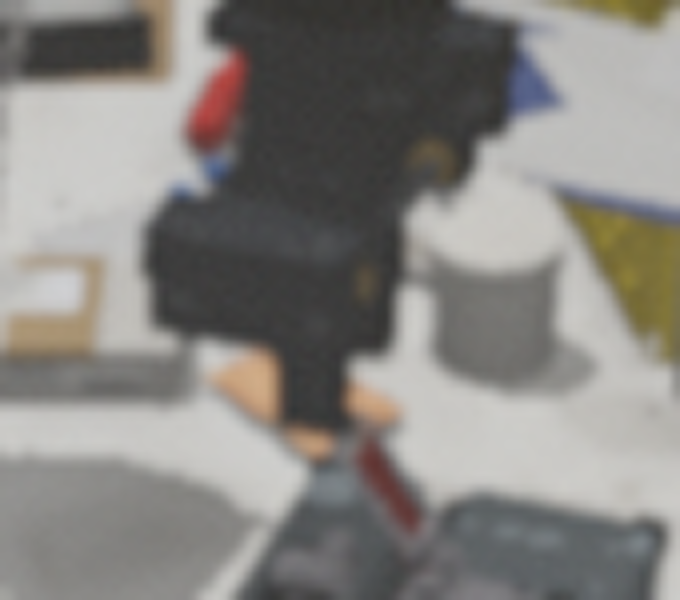

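View pics/w6z.png

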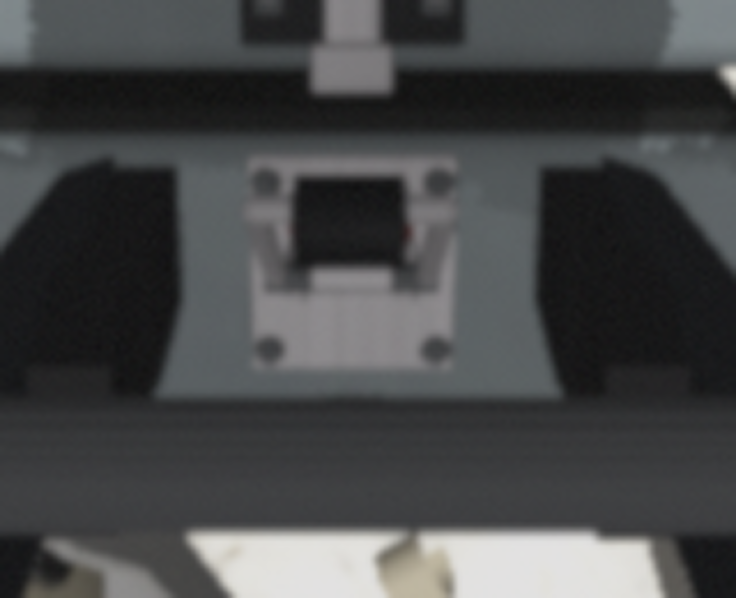

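```bash
python3 -m crank '[{"grip":8,"dx":0,"dy":0,"dz":0,"roll":0},{"grip":8,"dx":0,"dy":0,"dz":0,"roll":0},{"grip":8,"dx":0,"dy":0,"dz":0,"roll":0},{"grip":8,"dx":0,"dy":0,"dz":0,"roll":0},{"grip":8,"dx":0,"dy":0,"dz":0,"roll":0},{"grip":8,"dx":0,"dy":0,"dz":0,"roll":0},{"grip":8,"dx":0,"dy":0,"dz":0,"roll":0},{"grip":8,"dx":0,"dy":0,"dz":0,"roll":0},{"grip":8,"dx":0,"dy":0,"dz":0,"roll":0},{"grip":8,"dx":0,"dy":0,"dz":0,"roll":0}]' 12
python3 - <<'E'
from h import *
from workcell import r
import cv2
c=r.camera("wrist");i=c["color"][:,:,::-1];cv2.imwrite("pics/w7z.png",cv2.resize(i[200:330,240:400],None,fx=4.6,fy=4.6,interpolation=2))
print(r.get_obs()["grip_width"])
E
```

```text
t: 7.7
eef_pos: [498.4, -238.2, 159.2]
tcp_rot: [[0.848, -0.0, 0.529], [-0.529, -0.0, 0.848], [0.0, -1.0, -0.0]]
force: [-3.8, -2.4, 1.7]
grip_width: 0.155
0.15034036363659528
```

View pics/w7z.png

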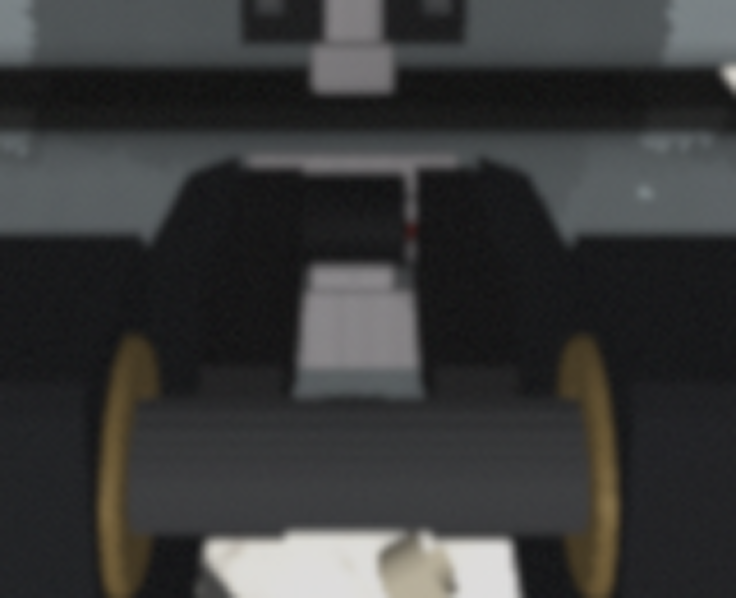

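```bash
python3 -m crank '[{"grip":8,"dx":-3.9,"dy":2.8,"dz":-0.4,"roll":0},{"grip":8,"dx":-3.9,"dy":2.8,"dz":-0.4,"roll":0},{"grip":8,"dx":-3.3,"dy":3.2,"dz":-0.4,"roll":0},{"grip":8,"dx":-3.3,"dy":3.2,"dz":-0.4,"roll":0},{"grip":8,"dx":-2.9,"dy":3.6,"dz":-0.3,"roll":0},{"grip":8,"dx":-2.8,"dy":3.6,"dz":0,"roll":0},{"grip":8,"dx":0,"dy":0,"dz":0,"roll":0},{"grip":8,"dx":0,"dy":0,"dz":0,"roll":0},{"grip":8,"dx":0,"dy":0,"dz":0,"roll":0},{"grip":8,"dx":0,"dy":0,"dz":0,"roll":0}]' 12
cat > look.py <<'E'
from h import *
from workcell import r
import cv2,sys
n=sys.argv[1]
cxv=np.array([.848,-.53,0]);cyv=np.array([.53,.848,0])
o=r.get_obs();F=np.array(o["force"]);P=np.array(o["eef_pos"])
print("t",o["t"],"cx",round(P@cxv,2),"cy",round(P@cyv,2),"z",P[2].round(2),"Fcx",round(F@cxv,2),"Fcy",round(F@cyv,2),"Fz",F[2].round(2),"g",o["grip_width"])
if "n" not in n[:1]:
    c=r.camera("side");i=c["color"][:,:,::-1];cv2.imwrite(f"pics/s{n}.png",i);a=cv2.resize(i[160:235,290:365],None,fx=8,fy=8,interpolation=2)
    cv2.imwrite(f"pics/s{n}z.png",a)
E
python3 look.py 8
```

```text
t: 8.75
eef_pos: [480.5, -228.9, 140.0]
tcp_rot: [[0.848, 0.0, 0.529], [-0.529, 0.0, 0.848], [-0.0, -1.0, 0.0]]
force: [0.6, 1.7, 2.4]
grip_width: 0.157
t 8.75 cx 528.79 cy 60.55 z 139.99 Fcx -0.43 Fcy 1.73 Fz 2.39 g 0.15699706954961215
```

View pics/s8z.png

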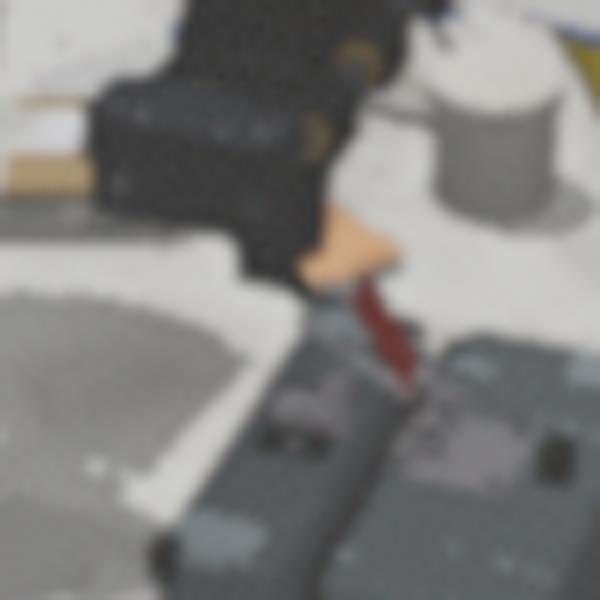

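```bash
python3 -m crank '[{"grip":8,"dx":-2.3,"dy":4,"dz":0.2,"roll":0},{"grip":8,"dx":-2.3,"dy":4,"dz":0.2,"roll":0},{"grip":8,"dx":-1.8,"dy":4.2,"dz":0.2,"roll":0},{"grip":8,"dx":-1.8,"dy":4.2,"dz":0,"roll":0},{"grip":8,"dx":-1.1,"dy":4.4,"dz":0,"roll":0},{"grip":8,"dx":-1.1,"dy":4.4,"dz":0,"roll":0},{"grip":8,"dx":0,"dy":0,"dz":0,"roll":0},{"grip":8,"dx":0,"dy":0,"dz":0,"roll":0},{"grip":8,"dx":0,"dy":0,"dz":0,"roll":0},{"grip":8,"dx":0,"dy":0,"dz":0,"roll":0}]' 12
python3 look.py 9
```

```text
t: 9.8
eef_pos: [471.8, -223.0, 114.8]
tcp_rot: [[0.848, -0.0, 0.529], [-0.529, 0.0, 0.848], [-0.0, -1.0, -0.0]]
force: [0.1, 1.5, -0.5]
grip_width: 0.154
t 9.8 cx 518.3 cy 60.95 z 114.79 Fcx -0.74 Fcy 1.33 Fz -0.48 g 0.15390145472380057
```

View pics/s9z.png

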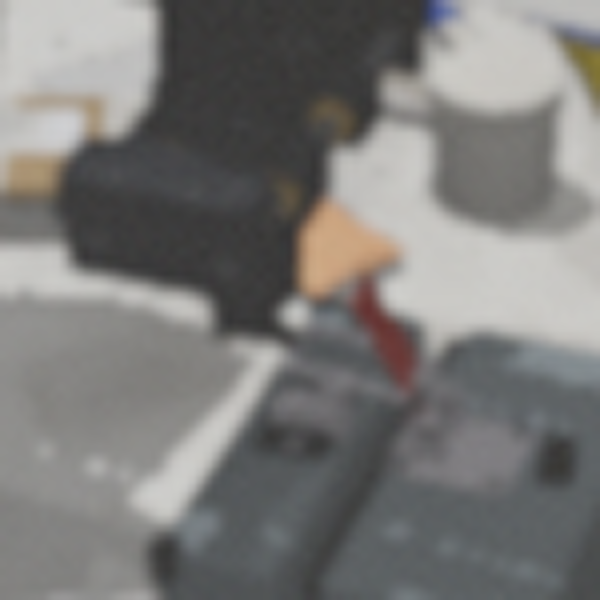

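```bash
python3 -m crank '[{"grip":8,"dx":-0.5,"dy":3,"dz":0,"roll":0},{"grip":8,"dx":-0.5,"dy":3,"dz":0,"roll":0},{"grip":8,"dx":-0.1,"dy":3,"dz":0,"roll":0},{"grip":8,"dx":0,"dy":3,"dz":0,"roll":0},{"grip":8,"dx":0,"dy":2,"dz":0,"roll":0},{"grip":8,"dx":0,"dy":0,"dz":0,"roll":0},{"grip":8,"dx":0,"dy":0,"dz":0,"roll":0},{"grip":8,"dx":0,"dy":0,"dz":0,"roll":0},{"grip":8,"dx":0,"dy":0,"dz":0,"roll":0},{"grip":8,"dx":0,"dy":0,"dz":0,"roll":0}]' 12
python3 look.py 10
```

```text
t: 10.85
eef_pos: [470.9, -222.4, 100.8]
tcp_rot: [[0.848, -0.0, 0.529], [-0.529, 0.0, 0.848], [-0.0, -1.0, -0.0]]
force: [-0.8, 2.5, 0.4]
grip_width: 0.156
t 10.85 cx 517.25 cy 60.98 z 100.76 Fcx -2.04 Fcy 1.66 Fz 0.42 g 0.1555610789170514
```

View pics/s10z.png

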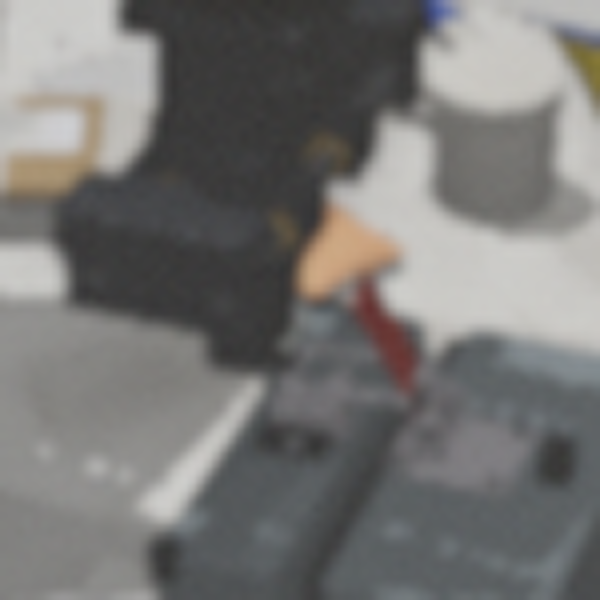

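```bash
python3 - <<'E'
from workcell import r
import cv2
c=r.camera("wrist");i=c["color"][:,:,::-1];cv2.imwrite("pics/w10z.png",cv2.resize(i[150:310,230:410],None,fx=3.7,fy=3.7,interpolation=2))
E
```

```text
(no output)
```

View pics/w10z.png

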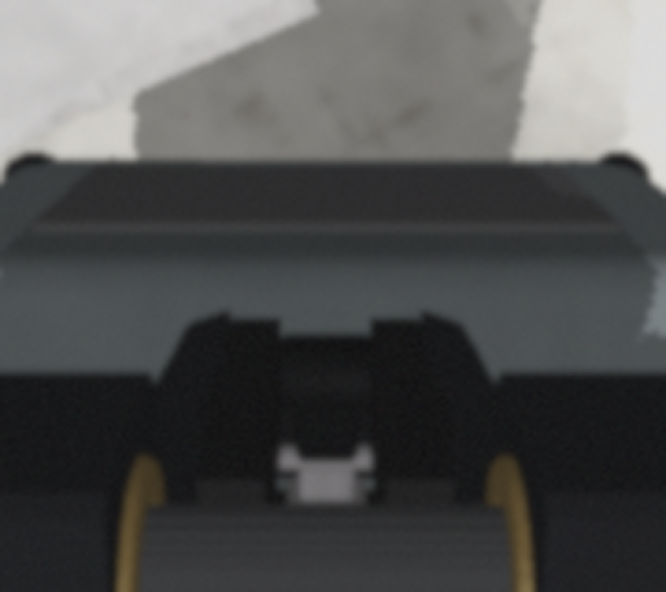

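```bash
python3 -m crank '[{"grip":8,"dx":0,"dy":1,"dz":0,"roll":0},{"grip":8,"dx":0,"dy":1,"dz":0,"roll":0},{"grip":8,"dx":0,"dy":1,"dz":0,"roll":0},{"grip":8,"dx":0,"dy":1,"dz":0,"roll":0},{"grip":8,"dx":0,"dy":0.5,"dz":0,"roll":0},{"grip":8,"dx":0,"dy":0.5,"dz":0,"roll":0},{"grip":8,"dx":0,"dy":0,"dz":0,"roll":0},{"grip":8,"dx":0,"dy":0,"dz":0,"roll":0},{"grip":8,"dx":0,"dy":0,"dz":0,"roll":0},{"grip":8,"dx":0,"dy":0,"dz":0,"roll":0}]' 12
python3 look.py n; python3 look.py n
```

```text
t: 11.95
eef_pos: [471.1, -222.6, 95.8]
tcp_rot: [[0.848, 0.0, 0.529], [-0.529, -0.0, 0.848], [0.001, -1.0, -0.0]]
force: [2.1, 0.9, 0.2]
grip_width: 0.157
t 11.95 cx 517.47 cy 60.94 z 95.83 Fcx 1.28 Fcy 1.9 Fz 0.16 g 0.15682506508701957
t 11.95 cx 517.47 cy 60.94 z 95.83 Fcx 1.28 Fcy 1.9 Fz 0.16 g 0.15682506508701957
```

```bash
python3 -m crank '[{"grip":8,"dx":0,"dy":0.5,"dz":0,"roll":0},{"grip":8,"dx":0,"dy":0.5,"dz":0,"roll":0},{"grip":8,"dx":0,"dy":0.5,"dz":0,"roll":0},{"grip":8,"dx":0,"dy":0.5,"dz":0,"roll":0},{"grip":8,"dx":0,"dy":0,"dz":0,"roll":0},{"grip":8,"dx":0,"dy":0,"dz":0,"roll":0},{"grip":8,"dx":0,"dy":0,"dz":0,"roll":0},{"grip":8,"dx":0,"dy":0,"dz":0,"roll":0},{"grip":8,"dx":0,"dy":0,"dz":0,"roll":0},{"grip":8,"dx":0,"dy":0,"dz":0,"roll":0}]' 12
python3 look.py 11
```

```text
t: 12.95
eef_pos: [470.9, -222.4, 93.7]
tcp_rot: [[0.848, -0.0, 0.529], [-0.529, 0.0, 0.848], [-0.0, -1.0, 0.0]]
force: [1.0, 1.0, -0.1]
grip_width: 0.154
t 12.95 cx 517.22 cy 60.97 z 93.68 Fcx 0.28 Fcy 1.36 Fz -0.11 g 0.15356903260935645
```

View pics/s11z.png

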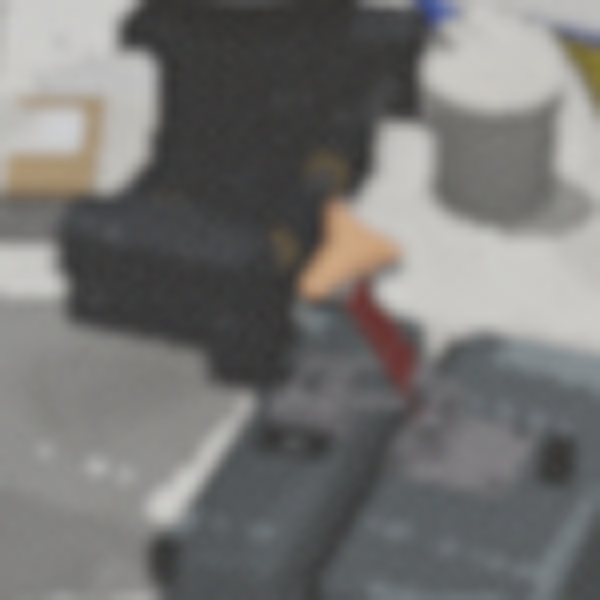

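```bash
python3 -m crank '[{"grip":8,"dx":0,"dy":0.5,"dz":0,"roll":0},{"grip":8,"dx":0,"dy":0.5,"dz":0,"roll":0},{"grip":8,"dx":0,"dy":0.5,"dz":0,"roll":0},{"grip":8,"dx":0,"dy":0,"dz":0,"roll":0},{"grip":8,"dx":0,"dy":0,"dz":0,"roll":0},{"grip":8,"dx":0,"dy":0,"dz":0,"roll":0},{"grip":8,"dx":0,"dy":0,"dz":0,"roll":0},{"grip":8,"dx":0,"dy":0,"dz":0,"roll":0},{"grip":8,"dx":0,"dy":0,"dz":0,"roll":0},{"grip":8,"dx":0,"dy":0,"dz":0,"roll":0}]' 12
python3 look.py n
```

```text
t: 14.0
eef_pos: [471.0, -222.5, 92.2]
tcp_rot: [[0.848, 0.0, 0.529], [-0.529, -0.0, 0.848], [0.0, -1.0, -0.0]]
force: [1.3, 0.8, 1.1]
grip_width: 0.151
t 14.0 cx 517.3 cy 60.96 z 92.23 Fcx 0.68 Fcy 1.33 Fz 1.05 g 0.150996595301523
```

```bash
python3 -m crank '[{"grip":8,"dx":0,"dy":0.5,"dz":0,"roll":0},{"grip":8,"dx":0,"dy":0.3,"dz":0,"roll":0},{"grip":8,"dx":0,"dy":0,"dz":0,"roll":0},{"grip":8,"dx":0,"dy":0,"dz":0,"roll":0},{"grip":8,"dx":0,"dy":0,"dz":0,"roll":0},{"grip":8,"dx":0,"dy":0,"dz":0,"roll":0},{"grip":8,"dx":0,"dy":0,"dz":0,"roll":0},{"grip":8,"dx":0,"dy":0,"dz":0,"roll":0},{"grip":8,"dx":0,"dy":0,"dz":0,"roll":0},{"grip":8,"dx":0,"dy":0,"dz":0,"roll":0}]' 12
python3 look.py n
```

```text
t: 15.0
eef_pos: [470.9, -222.5, 91.4]
tcp_rot: [[0.848, -0.0, 0.529], [-0.529, -0.0, 0.848], [-0.0, -1.0, -0.0]]
force: [0.1, 1.7, 1.7]
grip_width: 0.157
t 15.0 cx 517.27 cy 60.95 z 91.43 Fcx -0.79 Fcy 1.54 Fz 1.66 g 0.15682103522667307
```

```bash
python3 -m crank '[{"grip":8,"dx":0,"dy":0.4,"dz":0,"roll":0},{"grip":8,"dx":0,"dy":0.4,"dz":0,"roll":0},{"grip":8,"dx":0,"dy":0,"dz":0,"roll":0},{"grip":8,"dx":0,"dy":0,"dz":0,"roll":0},{"grip":8,"dx":0,"dy":0,"dz":0,"roll":0},{"grip":8,"dx":0,"dy":0,"dz":0,"roll":0},{"grip":8,"dx":0,"dy":0,"dz":0,"roll":0},{"grip":8,"dx":0,"dy":0,"dz":0,"roll":0},{"grip":8,"dx":0,"dy":0,"dz":0,"roll":0},{"grip":8,"dx":0,"dy":0,"dz":0,"roll":0}]' 12
python3 look.py n
```

```text
t: 16.0
eef_pos: [470.9, -222.4, 90.6]
tcp_rot: [[0.848, -0.0, 0.529], [-0.529, 0.0, 0.848], [-0.0, -1.0, -0.0]]
force: [1.8, 0.4, 1.3]
grip_width: 0.155
t 16.0 cx 517.26 cy 60.97 z 90.62 Fcx 1.33 Fcy 1.28 Fz 1.34 g 0.15535618815155167
```

```bash
python3 -m crank '[{"grip":8,"dx":0,"dy":0.5,"dz":0,"roll":0},{"grip":8,"dx":0,"dy":0.5,"dz":0,"roll":0},{"grip":8,"dx":0,"dy":0.3,"dz":0,"roll":0},{"grip":8,"dx":0,"dy":0,"dz":0,"roll":0},{"grip":8,"dx":0,"dy":0,"dz":0,"roll":0},{"grip":8,"dx":0,"dy":0,"dz":0,"roll":0},{"grip":8,"dx":0,"dy":0,"dz":0,"roll":0},{"grip":8,"dx":0,"dy":0,"dz":0,"roll":0},{"grip":8,"dx":0,"dy":0,"dz":0,"roll":0},{"grip":8,"dx":0,"dy":0,"dz":0,"roll":0}]' 12
python3 look.py n
```

```text
t: 17.0
eef_pos: [471.0, -222.5, 89.3]
tcp_rot: [[0.848, 0.0, 0.529], [-0.529, -0.0, 0.848], [0.0, -1.0, -0.0]]
force: [1.2, 1.0, 1.2]
grip_width: 0.154
t 17.0 cx 517.32 cy 60.96 z 89.34 Fcx 0.5 Fcy 1.44 Fz 1.2 g 0.15436920219924566
```

```bash
python3 look.py 12; python3 - <<'E'
from workcell import r
import cv2
c=r.camera("wrist");i=c["color"][:,:,::-1];cv2.imwrite("pics/w12z.png",cv2.resize(i[220:300,270:370],None,fx=7,fy=7,interpolation=2))
E
```

```text
t 17.0 cx 517.32 cy 60.96 z 89.34 Fcx 0.5 Fcy 1.44 Fz 1.2 g 0.15436920219924566
```

View pics/s12z.png

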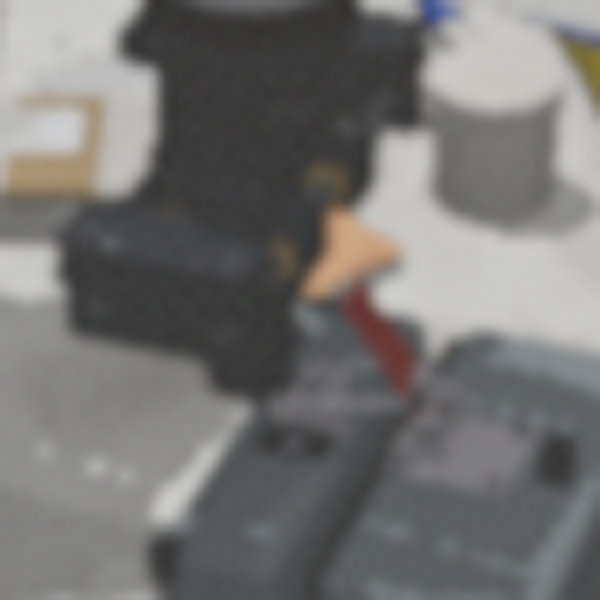

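View pics/w12z.png

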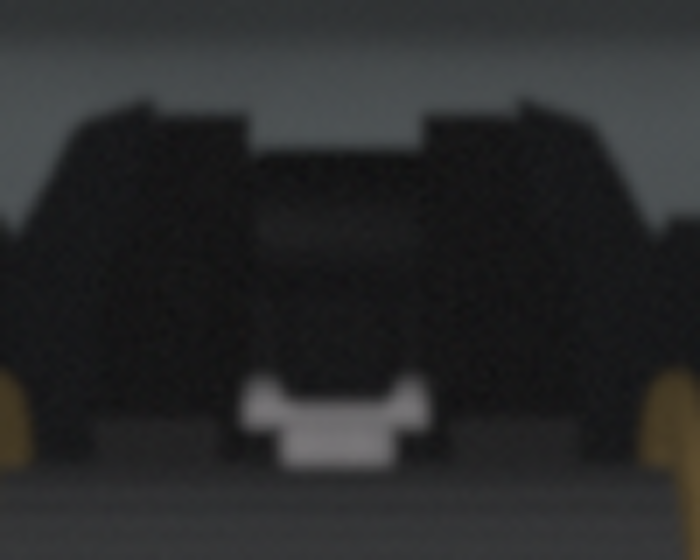

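```bash
python3 - <<'E'
from h import *
from workcell import r
o=r.get_obs();W=wristK(o)
cx=np.array([.848,-.53,0]);cy=np.array([.53,.848,0])
for z in (119,121,123,125): print(z,plane(W,270+338/7,220+413/7,z)@cx,plane(W,270+338/7,220+413/7,z)@cy)
for n,c,z in [("bar exp",534,121),("lipfront top",547,131),("lipfrontbot",547,127.5),("roller",517.3,122),("rollertopfront",513,127)]:
    print(n,proj(W,cx*c+cy*62+np.array([0,0,z])))
E
```

```text
119 540.0610573842216 61.50666213493612
121 538.8328809860243 61.49721744595331
123 537.604704587827 61.48777275697051
125 536.3765281896297 61.478328067987704
bar exp (np.float64(319.0939881117688), np.float64(271.85981703665124))
lipfront top (np.float64(319.15391141481575), np.float64(300.93033093521973))
lipfrontbot (np.float64(319.1131586876501), np.float64(297.25723011013736))
roller (np.float64(319.176441839537), np.float64(247.02428453910022))
rollertopfront (np.float64(319.2582785174822), np.float64(243.84674714145376))
```

```bash
python3 -m crank '[{"grip":8,"dx":0,"dy":0.5,"dz":0,"roll":0},{"grip":8,"dx":0,"dy":0.5,"dz":0,"roll":0},{"grip":8,"dx":0,"dy":0.5,"dz":0,"roll":0},{"grip":8,"dx":0,"dy":0,"dz":0,"roll":0},{"grip":8,"dx":0,"dy":0,"dz":0,"roll":0},{"grip":8,"dx":0,"dy":0,"dz":0,"roll":0},{"grip":8,"dx":0,"dy":0,"dz":0,"roll":0},{"grip":8,"dx":0,"dy":0,"dz":0,"roll":0},{"grip":8,"dx":0,"dy":0,"dz":0,"roll":0},{"grip":8,"dx":0,"dy":0,"dz":0,"roll":0}]' 12
python3 look.py n
```

```text
t: 18.1
eef_pos: [470.9, -222.4, 87.8]
tcp_rot: [[0.848, -0.0, 0.529], [-0.529, 0.0, 0.848], [-0.0, -1.0, 0.0]]
force: [0.8, 0.6, 0.5]
grip_width: 0.151
t 18.1 cx 517.26 cy 60.97 z 87.8 Fcx 0.34 Fcy 0.92 Fz 0.51 g 0.15103883378221306
```

```bash
python3 -m crank '[{"grip":8,"dx":0,"dy":0,"dz":0,"roll":0},{"grip":8,"dx":0,"dy":0.3,"dz":0,"roll":0},{"grip":8,"dx":0,"dy":0.3,"dz":0,"roll":0},{"grip":8,"dx":0,"dy":0.3,"dz":0,"roll":0},{"grip":8,"dx":0,"dy":0.3,"dz":0,"roll":0},{"grip":8,"dx":0,"dy":0,"dz":0,"roll":0},{"grip":8,"dx":0,"dy":0,"dz":0,"roll":0},{"grip":8,"dx":0,"dy":0,"dz":0,"roll":0},{"grip":8,"dx":0,"dy":0,"dz":0,"roll":0},{"grip":8,"dx":0,"dy":0,"dz":0,"roll":0}]' 5
python3 look.py n
```

```text
t: 19.1
eef_pos: [471.0, -222.5, 86.6]
tcp_rot: [[0.848, 0.0, 0.529], [-0.529, -0.0, 0.848], [0.0, -1.0, 0.0]]
force: [1.7, 1.4, 0.8]
grip_width: 0.158
t 19.1 cx 517.28 cy 60.96 z 86.64 Fcx 0.69 Fcy 2.09 Fz 0.79 g 0.15795709715544887
```

```bash
python3 look.py 13; python3 - <<'E'
from h import *
cx=np.array([.848,-.53,0]);cy=np.array([.53,.848,0])
def cyp(u,v,y):
    e,d=ray("side",u,v); t=(y-e@cy)/(d@cy); P=e+t*d; return (P@cx).round(1),P[2].round(1)
for y in (36,45,61): print(y,cyp(290+250/8,160+390/8,y), "grip0 tip", cyp(290+335/8,140+335/8,y))
from workcell import r
import cv2
c=r.camera("wrist");i=c["color"][:,:,::-1];cv2.imwrite("pics/w13z.png",cv2.resize(i[230:300,270:370],None,fx=7,fy=7,interpolation=2))
s=cv2.imread("pics/s13.png");cv2.imwrite("pics/s13zz.png",cv2.resize(s[190:225,310:355],None,fx=16,fy=16,interpolation=2))
E
```

```text
t 19.1 cx 517.28 cy 60.96 z 86.64 Fcx 0.69 Fcy 2.09 Fz 0.79 g 0.15795709715544887
36 (np.float64(526.5), np.float64(135.1)) grip0 tip (np.float64(557.8), np.float64(230.8))
45 (np.float64(523.0), np.float64(128.2)) grip0 tip (np.float64(554.6), np.float64(225.0))
61 (np.float64(516.7), np.float64(116.1)) grip0 tip (np.float64(548.9), np.float64(214.7))
```

View pics/s13zz.png

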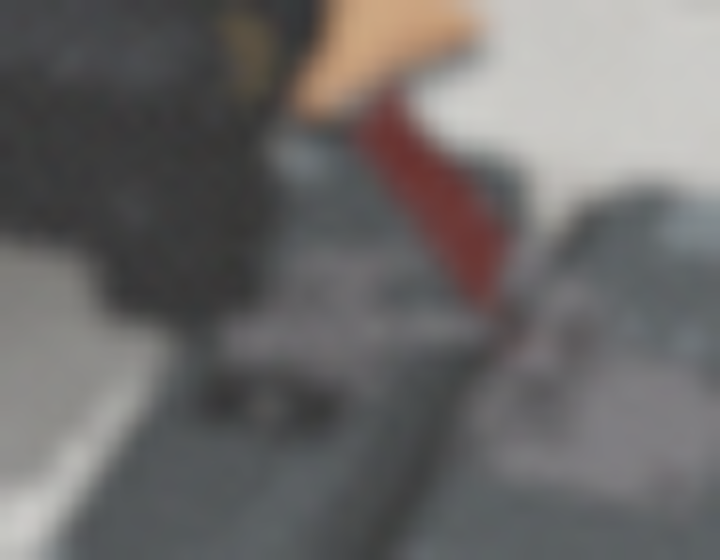

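View pics/w13z.png

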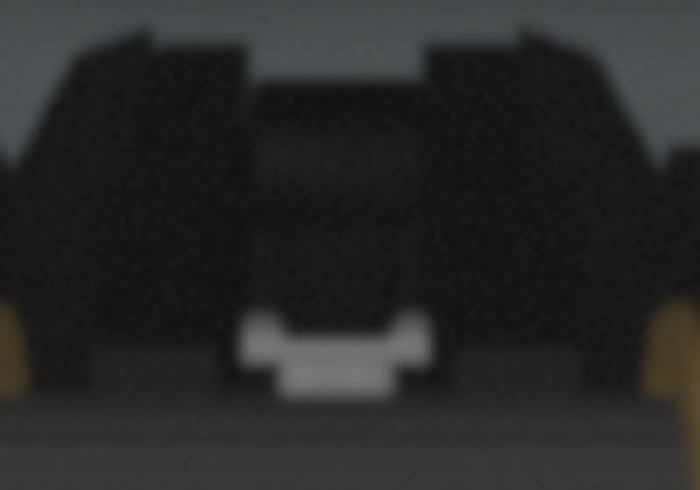

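```bash
python3 - <<'E'
from h import *
cx=np.array([.848,-.53,0]);cy=np.array([.53,.848,0])
def cyp(u,v,y):
    e,d=ray("side",u,v); t=(y-e@cy)/(d@cy); P=e+t*d; return (P@cx).round(1),P[2].round(1)
for p in [(490,320),(440,326),(400,330),(340,330),(230,335)]: print(p,cyp(310+p[0]/16,190+p[1]/16,49))
print("plate dark centre / hook?",cyp(310+270/16,190+400/16,40))
import cv2
s=cv2.imread("pics/s13.png");g=cv2.resize(s[195:222,312:350],None,fx=20,fy=20,interpolation=0)
g=cv2.convertScaleAbs(g,alpha=2,beta=-100);cv2.imwrite("pics/s13n.png",g)
E
```

```text
(490, 320) (np.float64(580.1), np.float64(135.5))
(440, 326) (np.float64(570.8), np.float64(131.8))
(400, 330) (np.float64(563.3), np.float64(129.1))
(340, 330) (np.float64(552.0), np.float64(126.3))
(230, 335) (np.float64(531.0), np.float64(119.9))
plate dark centre / hook? (np.float64(542.1), np.float64(114.4))
```

View pics/s13n.png

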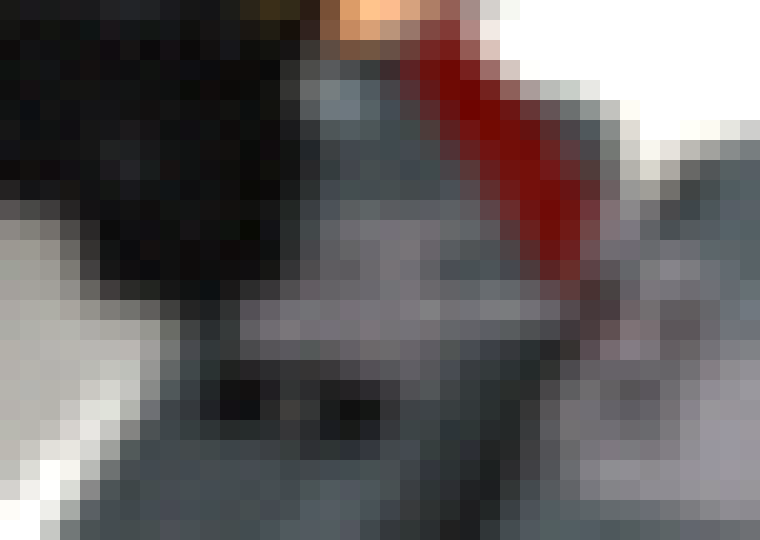

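```bash
python3 -m crank '[{"grip":8,"dx":0,"dy":0.3,"dz":0,"roll":0},{"grip":8,"dx":0,"dy":0.3,"dz":0,"roll":0},{"grip":8,"dx":0,"dy":0.3,"dz":0,"roll":0},{"grip":8,"dx":0,"dy":0.3,"dz":0,"roll":0},{"grip":8,"dx":0,"dy":0,"dz":0,"roll":0},{"grip":8,"dx":0,"dy":0,"dz":0,"roll":0},{"grip":8,"dx":0,"dy":0,"dz":0,"roll":0},{"grip":8,"dx":0,"dy":0,"dz":0,"roll":0},{"grip":8,"dx":0,"dy":0,"dz":0,"roll":0},{"grip":8,"dx":0,"dy":0,"dz":0,"roll":0}]' 5
python3 look.py n
```

```text
t: 20.2
eef_pos: [471.0, -222.5, 85.5]
tcp_rot: [[0.848, 0.0, 0.529], [-0.529, -0.0, 0.848], [0.0, -1.0, 0.0]]
force: [2.0, 0.6, 3.4]
grip_width: 0.153
t 20.2 cx 517.34 cy 60.97 z 85.51 Fcx 1.38 Fcy 1.58 Fz 3.37 g 0.1529662846800207
```

```bash
python3 -m crank '[{"grip":8,"dx":0,"dy":-1,"dz":0,"roll":0},{"grip":8,"dx":0,"dy":-1,"dz":0,"roll":0},{"grip":8,"dx":1,"dy":-0.2,"dz":0,"roll":0},{"grip":8,"dx":1,"dy":-0.2,"dz":0,"roll":0},{"grip":8,"dx":1,"dy":-0.2,"dz":0,"roll":0},{"grip":8,"dx":1,"dy":-0.2,"dz":0,"roll":0},{"grip":8,"dx":1,"dy":-0.2,"dz":0,"roll":0},{"grip":8,"dx":1,"dy":-0.2,"dz":0,"roll":0},{"grip":8,"dx":0,"dy":0,"dz":0,"roll":0},{"grip":8,"dx":0,"dy":0,"dz":0,"roll":0}]' 12
python3 look.py n
```

```text
t: 21.2
eef_pos: [476.2, -225.7, 88.7]
tcp_rot: [[0.848, 0.0, 0.529], [-0.529, -0.0, 0.848], [0.0, -1.0, -0.0]]
force: [-0.4, 2.3, 0.0]
grip_width: 0.155
t 21.2 cx 523.46 cy 60.97 z 88.67 Fcx -1.62 Fcy 1.74 Fz 0.02 g 0.15509143464458439
```

```bash
python3 -m crank '[{"grip":8,"dx":1,"dy":-0.2,"dz":0,"roll":0},{"grip":8,"dx":1,"dy":-0.2,"dz":0,"roll":0},{"grip":8,"dx":1,"dy":-0.2,"dz":0,"roll":0},{"grip":8,"dx":0.5,"dy":-0.1,"dz":0,"roll":0},{"grip":8,"dx":0,"dy":0,"dz":0,"roll":0},{"grip":8,"dx":0,"dy":0,"dz":0,"roll":0},{"grip":8,"dx":0,"dy":0,"dz":0,"roll":0},{"grip":8,"dx":0,"dy":0,"dz":0,"roll":0},{"grip":8,"dx":0,"dy":0,"dz":0,"roll":0},{"grip":8,"dx":0,"dy":0,"dz":0,"roll":0}]' 12
python3 look.py n
```

```text
t: 22.2
eef_pos: [479.1, -227.5, 89.4]
tcp_rot: [[0.848, 0.0, 0.529], [-0.529, -0.0, 0.848], [0.0, -1.0, 0.0]]
force: [-2.0, 1.2, -0.7]
grip_width: 0.153
t 22.2 cx 526.85 cy 60.96 z 89.36 Fcx -2.34 Fcy -0.02 Fz -0.7 g 0.1534890829822731
```

```bash
python3 -m crank '[{"grip":8,"dx":0.5,"dy":-0.1,"dz":0,"roll":0},{"grip":8,"dx":0.5,"dy":-0.1,"dz":0,"roll":0},{"grip":8,"dx":0.5,"dy":-0.1,"dz":0,"roll":0},{"grip":8,"dx":0.5,"dy":0,"dz":0,"roll":0},{"grip":8,"dx":0,"dy":0,"dz":0,"roll":0},{"grip":8,"dx":0,"dy":0,"dz":0,"roll":0},{"grip":8,"dx":0,"dy":0,"dz":0,"roll":0},{"grip":8,"dx":0,"dy":0,"dz":0,"roll":0},{"grip":8,"dx":0,"dy":0,"dz":0,"roll":0},{"grip":8,"dx":0,"dy":0,"dz":0,"roll":0}]' 12
python3 look.py 14
```

```text
t: 23.2
eef_pos: [480.7, -228.5, 89.6]
tcp_rot: [[0.848, -0.0, 0.529], [-0.529, 0.0, 0.848], [-0.0, -1.0, -0.0]]
force: [-2.2, 2.7, -1.4]
grip_width: 0.154
t 23.2 cx 528.75 cy 60.99 z 89.6 Fcx -3.25 Fcy 1.12 Fz -1.42 g 0.15436154593961227
```

View pics/s14z.png

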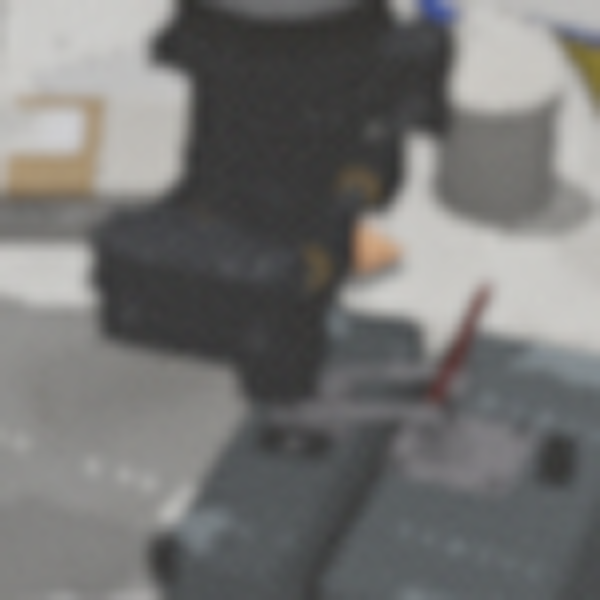

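```bash
python3 -m crank '[{"grip":8,"dx":0.5,"dy":0,"dz":0,"roll":0},{"grip":8,"dx":0.5,"dy":0,"dz":0,"roll":0},{"grip":8,"dx":0.4,"dy":0,"dz":0,"roll":0},{"grip":8,"dx":0,"dy":0,"dz":0,"roll":0},{"grip":8,"dx":0,"dy":0,"dz":0,"roll":0},{"grip":8,"dx":0,"dy":0,"dz":0,"roll":0},{"grip":8,"dx":0,"dy":0,"dz":0,"roll":0},{"grip":8,"dx":0,"dy":0,"dz":0,"roll":0},{"grip":8,"dx":0,"dy":0,"dz":0,"roll":0},{"grip":8,"dx":0,"dy":0,"dz":0,"roll":0}]' 12
python3 look.py n
```

```text
t: 24.25
eef_pos: [481.9, -229.3, 89.6]
tcp_rot: [[0.848, -0.0, 0.529], [-0.529, 0.0, 0.848], [-0.0, -1.0, -0.0]]
force: [-2.6, 3.4, -1.3]
grip_width: 0.155
t 24.25 cx 530.16 cy 60.97 z 89.62 Fcx -3.99 Fcy 1.5 Fz -1.29 g 0.1547466293158914
```

```bash
python3 -m crank '[{"grip":8,"dx":0.4,"dy":0,"dz":0,"roll":0},{"grip":8,"dx":0.4,"dy":0,"dz":0,"roll":0},{"grip":8,"dx":0,"dy":0,"dz":0,"roll":0},{"grip":8,"dx":0,"dy":0,"dz":0,"roll":0},{"grip":8,"dx":0,"dy":0,"dz":0,"roll":0},{"grip":8,"dx":0,"dy":0,"dz":0,"roll":0},{"grip":8,"dx":0,"dy":0,"dz":0,"roll":0},{"grip":8,"dx":0,"dy":0,"dz":0,"roll":0},{"grip":8,"dx":0,"dy":0,"dz":0,"roll":0},{"grip":8,"dx":0,"dy":0,"dz":0,"roll":0}]' 12
python3 look.py n
```

```text
t: 25.25
eef_pos: [482.0, -229.3, 89.5]
tcp_rot: [[0.848, -0.001, 0.529], [-0.529, 0.001, 0.848], [-0.002, -1.0, 0.0]]
force: [-6.0, 4.4, 0.2]
grip_width: 0.152
t 25.25 cx 530.33 cy 61.01 z 89.46 Fcx -7.37 Fcy 0.53 Fz 0.21 g 0.15237748307119298
```

```bash
python3 -m crank '[{"grip":8,"dx":0.2,"dy":0,"dz":0,"roll":0},{"grip":8,"dx":0,"dy":0,"dz":0,"roll":0},{"grip":8,"dx":0,"dy":0,"dz":0,"roll":0},{"grip":8,"dx":0,"dy":0,"dz":0,"roll":0},{"grip":8,"dx":0,"dy":0,"dz":0,"roll":0},{"grip":8,"dx":0,"dy":0,"dz":0,"roll":0},{"grip":8,"dx":0,"dy":0,"dz":0,"roll":0},{"grip":8,"dx":0,"dy":0,"dz":0,"roll":0},{"grip":8,"dx":0,"dy":0,"dz":0,"roll":0},{"grip":8,"dx":0,"dy":0,"dz":0,"roll":0}]' 12
python3 look.py 15
python3 - <<'E'
from workcell import r
import cv2
c=r.camera("wrist");i=c["color"][:,:,::-1];cv2.imwrite("pics/w15z.png",cv2.resize(i[230:300,270:370],None,fx=7,fy=7,interpolation=2))
E
```

```text
t: 26.25
eef_pos: [482.1, -229.3, 89.4]
tcp_rot: [[0.848, -0.002, 0.529], [-0.529, 0.001, 0.848], [-0.002, -1.0, 0.0]]
force: [-5.8, 5.4, -0.5]
grip_width: 0.154
t 26.25 cx 530.36 cy 61.03 z 89.43 Fcx -7.76 Fcy 1.53 Fz -0.51 g 0.15355666561683154
```

View pics/s15z.png

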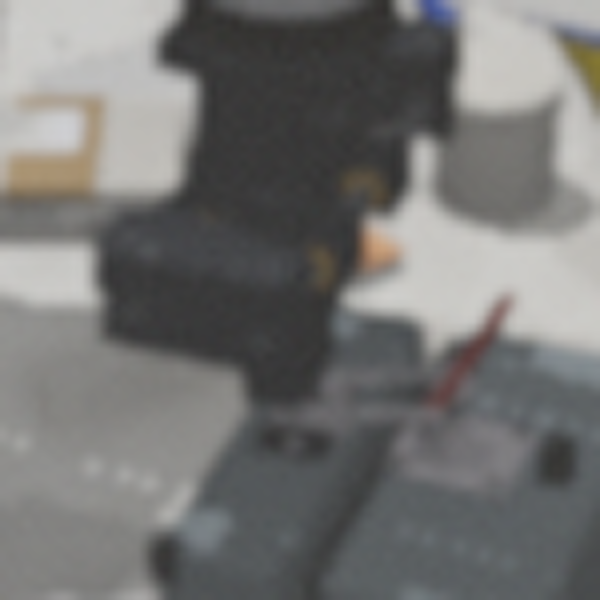

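View pics/w15z.png

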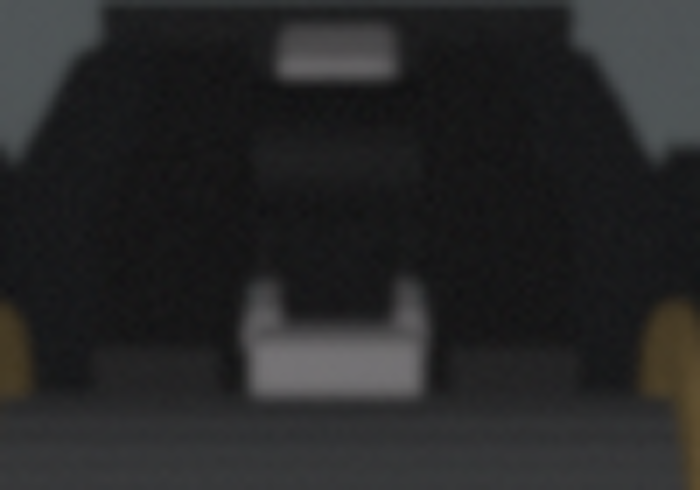

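```bash
python3 -m crank '[{"grip":45,"dx":0,"dy":0,"dz":0,"roll":0},{"grip":45,"dx":0,"dy":0,"dz":0,"roll":0},{"grip":45,"dx":0,"dy":0,"dz":0,"roll":0},{"grip":45,"dx":0,"dy":0,"dz":0,"roll":0},{"grip":45,"dx":0,"dy":-4,"dz":0,"roll":0},{"grip":45,"dx":0,"dy":-6,"dz":0,"roll":0},{"grip":45,"dx":0,"dy":-10,"dz":0,"roll":0},{"grip":45,"dx":0,"dy":-15,"dz":0,"roll":0},{"grip":45,"dx":0,"dy":-15,"dz":0,"roll":0},{"grip":45,"dx":0,"dy":-10,"dz":0,"roll":0}]' 12
python3 look.py 16
python3 - <<'E'
from h import *
from workcell import r
import cv2
c=r.camera("wrist");i=c["color"][:,:,::-1];cv2.imwrite("pics/w16.png",i);cv2.imwrite("pics/w16z.png",cv2.resize(i[150:310,230:410],None,fx=3.7,fy=3.7,interpolation=2))
E
```

```text
t: 27.35
eef_pos: [483.1, -230.1, 151.4]
tcp_rot: [[0.848, 0.002, 0.529], [-0.529, -0.001, 0.848], [0.002, -1.0, -0.0]]
force: [0.2, 0.1, -0.4]
grip_width: 0.453
t 27.35 cx 531.64 cy 60.96 z 151.44 Fcx 0.07 Fcy 0.19 Fz -0.43 g 0.45263752271578833
```

View pics/s16z.png

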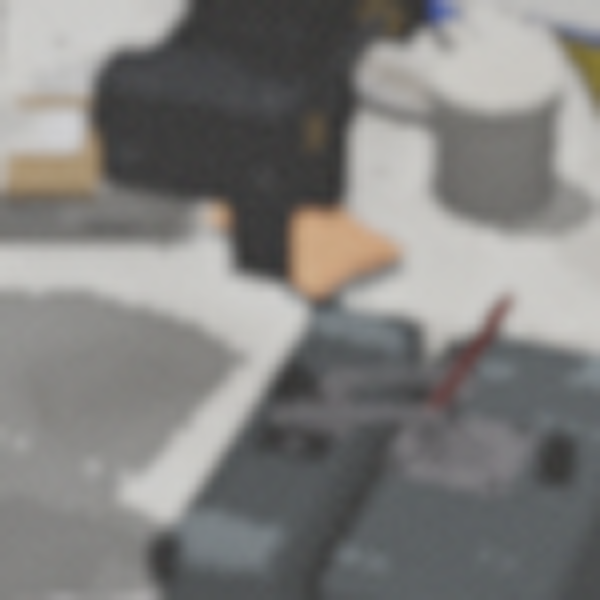

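View pics/w16z.png

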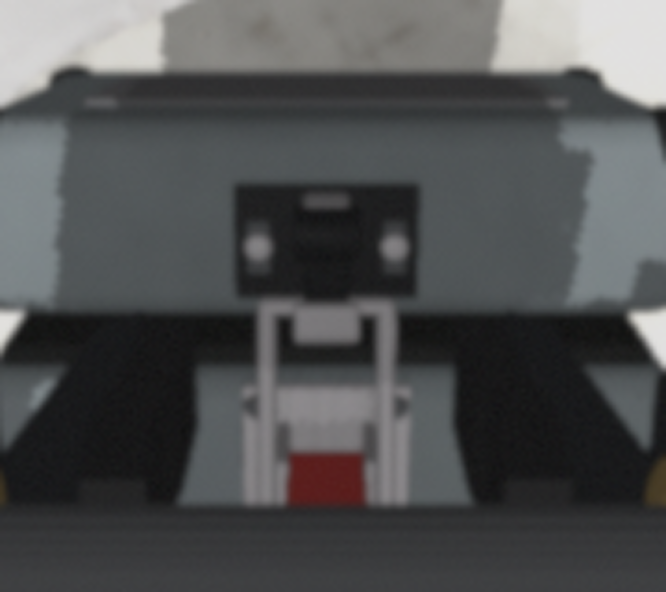

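```bash
python3 - <<'E'
from h import *
cx=np.array([.848,-.53,0]);cy=np.array([.53,.848,0])
def cyp(u,v,y):
    e,d=ray("side",u,v); t=(y-e@cy)/(d@cy); P=e+t*d; return (P@cx).round(1),P[2].round(1)
for p in [(510,297),(470,352),(432,408)]: print(cyp(290+p[0]/8,160+p[1]/8,62))
print("tip now y=40..61",[cyp(290+265/8,160+272/8,y) for y in (30,40,61)])
E
```

```text
(np.float64(612.9), np.float64(178.5))
(np.float64(599.3), np.float64(152.3))
(np.float64(586.0), np.float64(124.8))
tip now y=40..61 [(np.float64(534.8), np.float64(190.6)), (np.float64(531.0), np.float64(183.6)), (np.float64(522.9), np.float64(168.9))]
```

```bash
python3 -m crank '[{"grip":0,"dx":0,"dy":-2,"dz":0.5,"roll":0},{"grip":0,"dx":0,"dy":-2,"dz":0.5,"roll":0},{"grip":0,"dx":5,"dy":0,"dz":0,"roll":0},{"grip":0,"dx":10,"dy":0,"dz":0,"roll":0},{"grip":0,"dx":10,"dy":0,"dz":0,"roll":0},{"grip":0,"dx":10,"dy":0,"dz":0,"roll":0},{"grip":0,"dx":10,"dy":0,"dz":0,"roll":0},{"grip":0,"dx":3,"dy":6,"dz":0,"roll":0},{"grip":0,"dx":0,"dy":6,"dz":0,"roll":0},{"grip":0,"dx":0,"dy":4,"dz":0,"roll":0}]' 20
python3 look.py 17
```

```text
t: 28.45
eef_pos: [523.5, -254.0, 136.5]
tcp_rot: [[0.848, -0.001, 0.529], [-0.529, 0.001, 0.848], [-0.002, -1.0, 0.0]]
force: [0.2, -0.5, 0.2]
grip_width: 0.002
t 28.45 cx 578.58 cy 62.07 z 136.46 Fcx 0.47 Fcy -0.32 Fz 0.17 g 0.0015503708251832845
```

View pics/s17z.png

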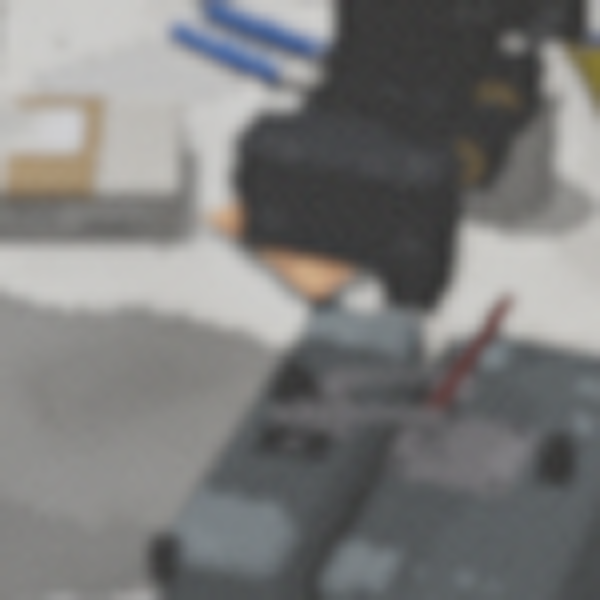

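```bash
python3 -m crank '[{"grip":0,"dx":4,"dy":0,"dz":0,"roll":0},{"grip":0,"dx":4,"dy":0,"dz":0,"roll":0},{"grip":0,"dx":4,"dy":0,"dz":0,"roll":0},{"grip":0,"dx":4.6,"dy":2.4,"dz":0,"roll":0},{"grip":0,"dx":4.6,"dy":2.4,"dz":0,"roll":0},{"grip":0,"dx":3.2,"dy":2.5,"dz":0,"roll":0},{"grip":0,"dx":3.2,"dy":2.5,"dz":0,"roll":0},{"grip":0,"dx":2.7,"dy":3,"dz":0,"roll":0},{"grip":0,"dx":2.7,"dy":3,"dz":0,"roll":0},{"grip":0,"dx":0,"dy":0,"dz":0,"roll":0}]' 20
python3 look.py 18
```

```text
t: 29.5
eef_pos: [552.0, -271.8, 121.2]
tcp_rot: [[0.848, -0.001, 0.529], [-0.529, 0.0, 0.848], [-0.001, -1.0, 0.0]]
force: [-0.0, -0.5, 1.6]
grip_width: 0.002
t 29.5 cx 612.21 cy 62.05 z 121.17 Fcx 0.26 Fcy -0.42 Fz 1.59 g 0.0016136053958751442
```

View pics/s18z.png

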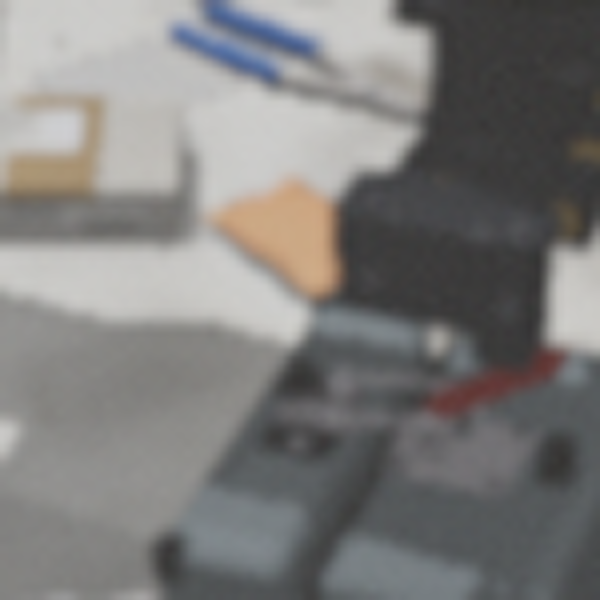

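```bash
python3 -m crank '[{"grip":0,"dx":2,"dy":2,"dz":0,"roll":0},{"grip":0,"dx":2,"dy":2,"dz":0,"roll":0},{"grip":0,"dx":2,"dy":2,"dz":0,"roll":0},{"grip":0,"dx":2,"dy":2,"dz":0,"roll":0},{"grip":0,"dx":2,"dy":2,"dz":0,"roll":0},{"grip":0,"dx":2,"dy":2,"dz":0,"roll":0},{"grip":0,"dx":1,"dy":2,"dz":0,"roll":0},{"grip":0,"dx":0,"dy":2,"dz":0,"roll":0},{"grip":0,"dx":0,"dy":0,"dz":0,"roll":0},{"grip":0,"dx":0,"dy":0,"dz":0,"roll":0}]' 20
python3 look.py 19
```

```text
t: 30.55
eef_pos: [563.0, -278.7, 105.8]
tcp_rot: [[0.848, 0.0, 0.529], [-0.529, -0.0, 0.848], [0.0, -1.0, -0.0]]
force: [1.1, -0.8, 0.2]
grip_width: 0.004
t 30.55 cx 625.18 cy 62.04 z 105.84 Fcx 1.32 Fcy -0.13 Fz 0.2 g 0.0042435912858210904
```

View pics/s19z.png

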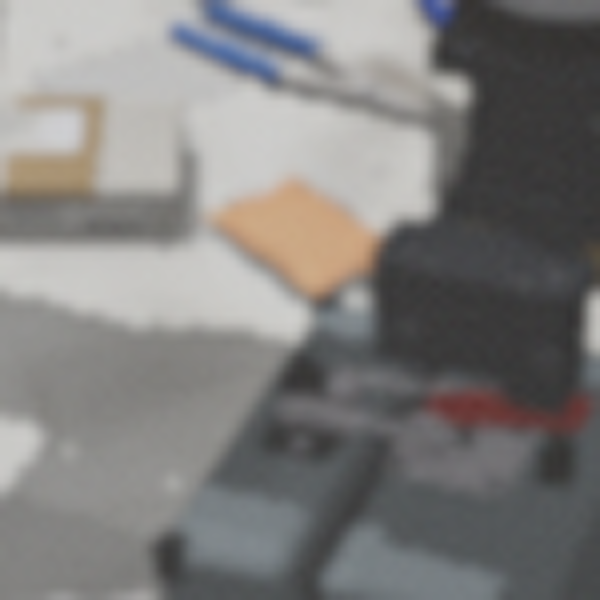

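```bash
python3 -m crank '[{"grip":0,"dx":1,"dy":1,"dz":0,"roll":0},{"grip":0,"dx":1,"dy":1,"dz":0,"roll":0},{"grip":0,"dx":1,"dy":1,"dz":0,"roll":0},{"grip":0,"dx":1,"dy":0.5,"dz":0,"roll":0},{"grip":0,"dx":0,"dy":0.5,"dz":0,"roll":0},{"grip":0,"dx":0,"dy":0,"dz":0,"roll":0},{"grip":0,"dx":0,"dy":0,"dz":0,"roll":0},{"grip":0,"dx":0,"dy":0,"dz":0,"roll":0},{"grip":0,"dx":0,"dy":0,"dz":0,"roll":0},{"grip":0,"dx":0,"dy":0,"dz":0,"roll":0}]' 20
python3 look.py n
```

```text
t: 31.6
eef_pos: [566.4, -280.8, 101.9]
tcp_rot: [[0.848, 0.0, 0.529], [-0.529, -0.0, 0.848], [0.0, -1.0, -0.0]]
force: [-0.1, 0.4, 0.1]
grip_width: 0.005
t 31.6 cx 629.19 cy 62.06 z 101.87 Fcx -0.32 Fcy 0.25 Fz 0.14 g 0.004508721619882172
```

```bash
python3 -m crank '[{"grip":0,"dx":0.5,"dy":0.5,"dz":0,"roll":0},{"grip":0,"dx":0.5,"dy":0.5,"dz":0,"roll":0},{"grip":0,"dx":0.5,"dy":0.5,"dz":0,"roll":0},{"grip":0,"dx":0,"dy":0.5,"dz":0,"roll":0},{"grip":0,"dx":0,"dy":0,"dz":0,"roll":0},{"grip":0,"dx":0,"dy":0,"dz":0,"roll":0},{"grip":0,"dx":0,"dy":0,"dz":0,"roll":0},{"grip":0,"dx":0,"dy":0,"dz":0,"roll":0},{"grip":0,"dx":0,"dy":0,"dz":0,"roll":0},{"grip":0,"dx":0,"dy":0,"dz":0,"roll":0}]' 20
python3 look.py 20
```

```text
t: 32.6
eef_pos: [567.7, -281.7, 99.9]
tcp_rot: [[0.848, 0.0, 0.529], [-0.529, -0.0, 0.848], [0.0, -1.0, 0.0]]
force: [-0.3, 1.0, 0.5]
grip_width: 0.001
t 32.6 cx 630.71 cy 62.05 z 99.87 Fcx -0.8 Fcy 0.62 Fz 0.46 g 0.0007605342973751215
```

View pics/s20z.png

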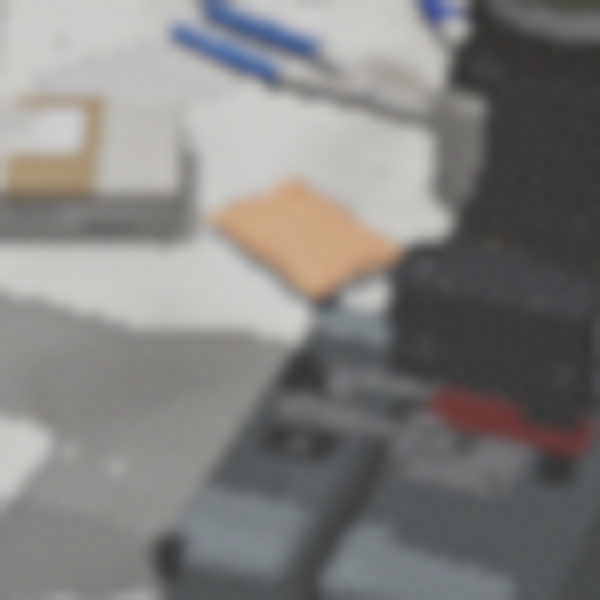

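```bash
python3 -m crank '[{"grip":0,"dx":0.5,"dy":0.5,"dz":0,"roll":0},{"grip":0,"dx":0.5,"dy":0.5,"dz":0,"roll":0},{"grip":0,"dx":0,"dy":0.5,"dz":0,"roll":0},{"grip":0,"dx":0,"dy":0,"dz":0,"roll":0},{"grip":0,"dx":0,"dy":0,"dz":0,"roll":0},{"grip":0,"dx":0,"dy":0,"dz":0,"roll":0},{"grip":0,"dx":0,"dy":0,"dz":0,"roll":0},{"grip":0,"dx":0,"dy":0,"dz":0,"roll":0},{"grip":0,"dx":0,"dy":0,"dz":0,"roll":0},{"grip":0,"dx":0,"dy":0,"dz":0,"roll":0}]' 20
python3 look.py n
```

```text
t: 33.65
eef_pos: [568.6, -282.2, 98.3]
tcp_rot: [[0.848, 0.0, 0.529], [-0.529, -0.0, 0.848], [0.0, -1.0, -0.0]]
force: [0.2, 0.3, 0.0]
grip_width: 0.004
t 33.65 cx 631.69 cy 62.06 z 98.34 Fcx 0.07 Fcy 0.34 Fz 0.04 g 0.004054345700847772
```

```bash
python3 -m crank '[{"grip":0,"dx":0,"dy":0.5,"dz":0,"roll":0},{"grip":0,"dx":0,"dy":0.5,"dz":0,"roll":0},{"grip":0,"dx":0,"dy":0.5,"dz":0,"roll":0},{"grip":0,"dx":0,"dy":0.5,"dz":0,"roll":0},{"grip":0,"dx":0,"dy":0,"dz":0,"roll":0},{"grip":0,"dx":0,"dy":0,"dz":0,"roll":0},{"grip":0,"dx":0,"dy":0,"dz":0,"roll":0},{"grip":0,"dx":0,"dy":0,"dz":0,"roll":0},{"grip":0,"dx":0,"dy":0,"dz":0,"roll":0},{"grip":0,"dx":0,"dy":0,"dz":0,"roll":0}]' 20
python3 look.py n
```

```text
t: 34.65
eef_pos: [568.5, -282.2, 96.3]
tcp_rot: [[0.848, -0.0, 0.529], [-0.529, 0.0, 0.848], [-0.0, -1.0, -0.0]]
force: [-0.5, 0.6, 0.8]
grip_width: 0.006
t 34.65 cx 631.67 cy 62.05 z 96.32 Fcx -0.76 Fcy 0.21 Fz 0.81 g 0.005860697041330207
```

```bash
python3 -m crank '[{"grip":0,"dx":0,"dy":0.5,"dz":0,"roll":0},{"grip":0,"dx":0,"dy":0.5,"dz":0,"roll":0},{"grip":0,"dx":0,"dy":0.5,"dz":0,"roll":0},{"grip":0,"dx":0,"dy":0,"dz":0,"roll":0},{"grip":0,"dx":0,"dy":0,"dz":0,"roll":0},{"grip":0,"dx":0,"dy":0,"dz":0,"roll":0},{"grip":0,"dx":0,"dy":0,"dz":0,"roll":0},{"grip":0,"dx":0,"dy":0,"dz":0,"roll":0},{"grip":0,"dx":0,"dy":0,"dz":0,"roll":0},{"grip":0,"dx":0,"dy":0,"dz":0,"roll":0}]' 20
python3 look.py n
```

```text
t: 35.65
eef_pos: [568.6, -282.2, 95.7]
tcp_rot: [[0.848, 0.0, 0.529], [-0.529, -0.0, 0.848], [0.001, -1.0, -0.0]]
force: [-2.6, 1.3, 6.4]
grip_width: 0.003
t 35.65 cx 631.79 cy 62.04 z 95.67 Fcx -2.93 Fcy -0.25 Fz 6.39 g 0.003338756395504139
```

```bash
python3 -m crank '[{"grip":0,"dx":0,"dy":0.3,"dz":0,"roll":0},{"grip":0,"dx":0,"dy":0.3,"dz":0,"roll":0},{"grip":0,"dx":0,"dy":0.4,"dz":0,"roll":0},{"grip":0,"dx":0,"dy":0,"dz":0,"roll":0},{"grip":0,"dx":0,"dy":0,"dz":0,"roll":0},{"grip":0,"dx":0,"dy":0,"dz":0,"roll":0},{"grip":0,"dx":0,"dy":0,"dz":0,"roll":0},{"grip":0,"dx":0,"dy":0,"dz":0,"roll":0},{"grip":0,"dx":0,"dy":0,"dz":0,"roll":0},{"grip":0,"dx":0,"dy":0,"dz":0,"roll":0}]' 20
python3 look.py 21
```

```text
t: 36.65
eef_pos: [568.7, -282.3, 95.6]
tcp_rot: [[0.848, 0.001, 0.529], [-0.529, -0.001, 0.848], [0.001, -1.0, -0.0]]
force: [-3.9, 2.6, 12.2]
grip_width: 0.002
t 36.65 cx 631.88 cy 62.02 z 95.58 Fcx -4.67 Fcy 0.13 Fz 12.22 g 0.001725932931237281
```

View pics/s21z.png

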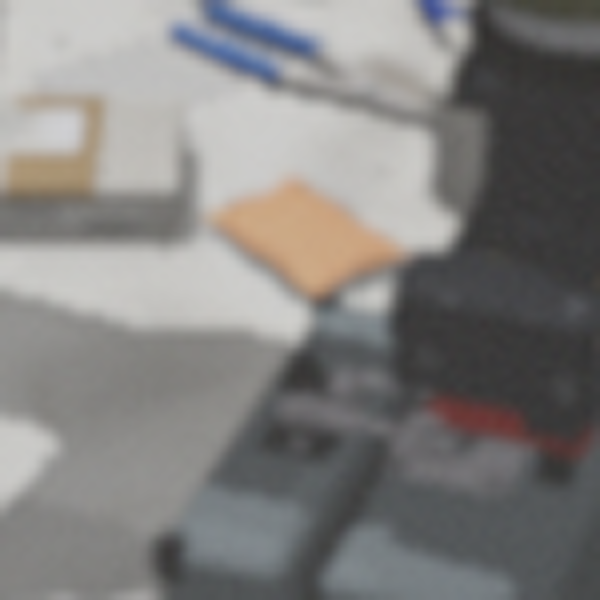

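```bash
python3 -m crank '[{"grip":0,"dx":0,"dy":0.2,"dz":0,"roll":0},{"grip":0,"dx":0,"dy":0.2,"dz":0,"roll":0},{"grip":0,"dx":0,"dy":0,"dz":0,"roll":0},{"grip":0,"dx":0,"dy":0,"dz":0,"roll":0},{"grip":0,"dx":0,"dy":0,"dz":0,"roll":0},{"grip":0,"dx":0,"dy":0,"dz":0,"roll":0},{"grip":0,"dx":0,"dy":0,"dz":0,"roll":0},{"grip":0,"dx":0,"dy":0,"dz":0,"roll":0},{"grip":0,"dx":0,"dy":0,"dz":0,"roll":0},{"grip":0,"dx":0,"dy":0,"dz":0,"roll":0}]' 20
python3 look.py n
python3 -m crank '[{"grip":0,"dx":0,"dy":-1,"dz":0,"roll":0},{"grip":0,"dx":0,"dy":-2,"dz":0,"roll":0},{"grip":0,"dx":0,"dy":-6,"dz":0,"roll":0},{"grip":0,"dx":-3,"dy":-12,"dz":0,"roll":0},{"grip":0,"dx":-8,"dy":-15,"dz":0,"roll":0},{"grip":0,"dx":-15,"dy":-15,"dz":0,"roll":0},{"grip":0,"dx":-20,"dy":-15,"dz":0,"roll":0},{"grip":0,"dx":-25,"dy":-10,"dz":0,"roll":0},{"grip":0,"dx":-25,"dy":0,"dz":0,"roll":0},{"grip":0,"dx":-5,"dy":0,"dz":0,"roll":0}]'
python3 look.py 22
python3 - <<'E'
from workcell import r
import cv2
c=r.camera("wrist");i=c["color"][:,:,::-1];cv2.imwrite("pics/w22.png",i);cv2.imwrite("pics/w22z.png",cv2.resize(i[120:310,220:420],None,fx=3,fy=3,interpolation=2))
E
```

```text
t: 37.7
eef_pos: [568.7, -282.3, 95.5]
tcp_rot: [[0.849, 0.001, 0.529], [-0.529, -0.001, 0.849], [0.001, -1.0, -0.0]]
force: [-4.9, 3.5, 14.8]
grip_width: 0.0
t 37.7 cx 631.9 cy 62.05 z 95.5 Fcx -6.01 Fcy 0.4 Fz 14.81 g 0.00047621303496648366
t: 38.7
eef_pos: [481.8, -227.8, 170.7]
tcp_rot: [[0.849, 0.001, 0.529], [-0.529, -0.001, 0.849], [0.001, -1.0, -0.0]]
force: [0.6, -0.2, 0.3]
grip_width: 0.003
t 38.7 cx 529.28 cy 62.17 z 170.69 Fcx 0.59 Fcy 0.16 Fz 0.34 g 0.00310779062340006
```

View pics/s22z.png

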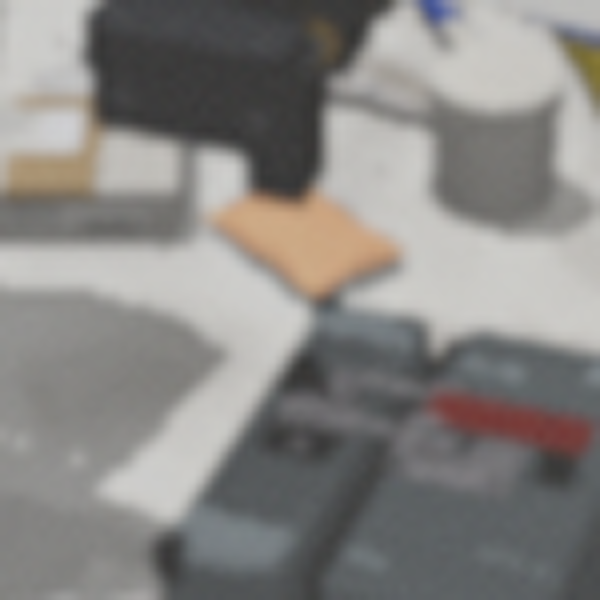

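View pics/w22z.png

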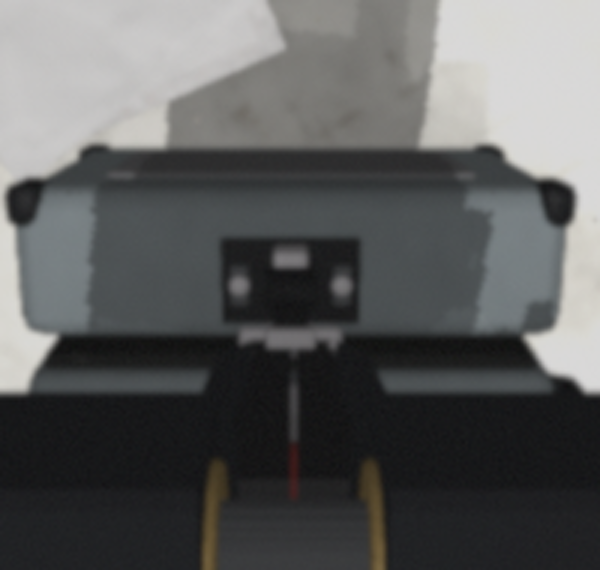

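```bash
python3 - <<'E'
from h import *
cx=np.array([.848,-.53,0]);cy=np.array([.53,.848,0])
import cv2
s=cv2.imread("pics/s22.png");h=cv2.cvtColor(s,cv2.COLOR_BGR2HSV)
m=((h[...,0]<8)|(h[...,0]>172))&(h[...,1]>110)&(h[...,2]>50);m[:200]=0;m[225:]=0;m[:,:335]=0;m[:,375:]=0
ys,xs=np.nonzero(m)
def cyp(u,v,y):
    e,d=ray("side",u,v); t=(y-e@cy)/(d@cy); P=e+t*d; return (P@cx).round(1),P[2].round(1)
for x in range(xs.min(),xs.max()+1,3):
    c=ys[xs==x]; 
    if len(c): print(x,c.min(),c.max(),cyp(x,c.mean(),62))
E
```

```text
345 210 210 (np.float64(588.9), np.float64(129.0))
348 210 212 (np.float64(597.9), np.float64(127.8))
351 211 213 (np.float64(606.9), np.float64(126.5))
354 212 213 (np.float64(615.7), np.float64(127.0))
357 212 214 (np.float64(624.5), np.float64(127.5))
360 213 215 (np.float64(633.3), np.float64(126.3))
```

```bash
python3 -c "
from workcell import r
print(r.hand_in())"
```

```text
the job is handed in; nothing more can be done
None
```

I latched the case and handed the job in at about 38.7 s; `hand_in` gives no verdict, so the result is unconfirmed.

**Loop:** I pinched the grip, swung the loop down in front of the hook and felt the bar touch the block. I then raised it slightly and drew it back until it bore on the post. The tool read about 7.5 N along the pull. I take 2 to 4 N of that as lever friction, which leaves an estimated 4 to 5 N on the keeper. I held it for about 2 s and let go. The wrist picture then showed the bar under the lip.

**Lever:** With the fingers shut I pushed it over and pressed it onto its stop. The last reading was 14.8 N downward, about 16 N in all, held for about 1 s. I then moved clear.

**Last checks:**
- **Lever position:** the side picture showed it flat to within pixel resolution, about 2 mm.
- **Loop and hook:** the loop still looked hooked in the last side and wrist pictures.
- **Tool:** the force read near zero and the gripper was well clear.
- **Bystanders:** I checked these only by eye in the side view. The packet, jar and pliers looked unmoved. The blue box was outside that cropped view and I did not check it again, but I never worked near it.

**What disagreed:**
- **Fingertip height:** the visible fingertips sat about 30 mm above the reported TCP height. My first grasp closed above the grip without touching it, so I reset the heights from the pictures and by feel.
- **Final loop pull:** the force of the loop on the keeper after release cannot be measured from the robot, so the 5 N requirement rests on the lever lying locked past dead centre.

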